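Put the setting block away and start the press screw

TASK

Clear up and start the screw of the small gluing press: first put the blue setting block, standing upright and fully down, back into the slot with the blue label. Then take the red crank handle of the press screw and turn it backward (anticlockwise seen from above) until you feel the thread drop, and from there turn it forward (clockwise) one full turn so that the thread has started. Finish while still holding the handle in the fingers, the screw still; leave the yellow block, the glue jar and the tape roll where they are.

Things in the scene. Friction and masses are not known exactly. Their poses are not given: they have to be found in the camera images.
- blue_block: Blue setting block: aluminium with a blue cap and band, 24 x 40 x 60 mm (x, y, z), about 0.15 kg. Origin: centre of its underside; z up, the 24 mm way is its x. It starts standing on the green cutting mat.
- blue_slot: Fixed grey plastic pocket on the wooden rack, open at the top, 38 x 54 mm outside, 28 mm high, inside 28 x 44 mm (x by y), floor 5 mm thick, labelled by blue plates along its two long sides. Empty at the start. Origin: centre of its underside, 8 mm above the table; z up, y along the rack. The three slots stand 70 mm apart in any order.
- red_slot: Fixed grey plastic pocket on the wooden rack, open at the top, 38 x 54 mm outside, 28 mm high, inside 28 x 44 mm (x by y), floor 5 mm thick, labelled by red plates along its two long sides. Empty; stays empty. Origin: centre of its underside, 8 mm above the table; z up, y along the rack. The three slots stand 70 mm apart in any order.
- yellow_slot: Fixed grey plastic pocket on the wooden rack, open at the top, 38 x 54 mm outside, 28 mm high, inside 28 x 44 mm (x by y), floor 5 mm thick, labelled by yellow plates along its two long sides. Holds the yellow block. Origin: centre of its underside, 8 mm above the table; z up, y along the rack. The three slots stand 70 mm apart in any order.
- yellow_block: Yellow setting block: aluminium with a yellow cap and band, 24 x 40 x 60 mm (x, y, z), about 0.15 kg. Origin: centre of its underside; z up, the 24 mm way is its x. It stands in its yellow slot, to be left there.
- glue_jar: White glue jar with black lid, 72 mm wide, 130 mm high, loose; origin: centre of its underside. Leave it alone.
- tape_roll: Roll of brown paper tape lying flat, 100 mm wide, 48 mm high, loose; origin: centre of its underside. Leave it alone.
- press: Blue gluing press, fixed: base 150 x 190 x 12 mm, column on its -y side (y = -67 to -112 mm) and an arm, top 116 mm high, that carries the threaded steel boss. Origin: on the table, on the screw's axis; z up.
- crank: The press screw in one piece, 0.9 kg: upright steel spindle, crank arm, round counterweight opposite, and the pin with the red handle. Its body frame turns and rises with the screw; the frame's z axis is the screw's axis, its x axis points from the axis to the handle.
- screw_axis (a point): Point on the screw's axis at the top of the threaded boss, 124 mm above the table; does not move.
- handle (a point): Middle of the red handle: upright sleeve 16 mm across, 36 mm long, 45 mm from the screw's axis, 188 mm above the table at lift 0, 30 mm over the crank arm. It spins freely on a steel pin (8 mm, top 40 mm above this point) and slides on it, 11 mm down, 18 mm up, centred by a soft spring (0.2 N/mm): gripped once, it can go round a circle at constant height and tool yaw while the screw climbs, drops and sinks.
- turn (a joint): Angle of the crank about its upright axis, rad, growing anticlockwise seen from above (backward, unscrewing), no limits; the zero is arbitrary. Turning takes 1 to 2 N at the handle, which stays where it is left.
- lift (a joint): Height of the screw, m; 0 at the top of the boss's first thread. Right-hand thread, pitch 8 mm, 1 mm play. It starts unengaged, resting 1 to 7 mm below that top: turned backward it climbs to about 0, then drops at once to about -0.008, the thread's start; one turn forward from there gives about -0.016. Turned on backward after a drop, it climbs and drops again each turn.
Things that resemble listed ones, but are neither listed nor needed, are in the scene too. What is shaped like the blue_block but orange, purple or turquoise is not meant.

How it is judged:
On the way, in this order (a step that is already met when the one before it is completed fails the run):
1. the blue block stands fully down in the blue slot, let go (x of blue_block in the frame of blue_slot between -0.006 and 0.006 m and y of blue_block in the frame of blue_slot between -0.006 and 0.006 m and z of blue_block in the frame of blue_slot between 0 and 0.009 m and angle between blue_block's own z axis and vertical below 0.12 rad and contact force between the fingers and blue_block below 0.1 N and linear speed of blue_block below 0.02 m/s), for 0.2 s.
2. the crank has been turned backward and the screw has dropped at the thread's start (value of joint turn above 1.6 rad and value of joint lift between -0.0095 and -0.0062 m), for 0.02 s.
3. the crank has been turned forward one turn (value of joint lift between -0.018 and -0.014 m), for 0.1 s.
At the end, for the whole second after the job is handed in: Blue block upright in the blue slot (6 mm of centre, 4 mm of floor), yellow block in its slot, jar and roll moved under 30 mm; screw still, one turn (lift -14 to -18 mm) into the thread, fingers on the handle (grasp point within 30 mm of its middle) with over 1 N (all of step 3 and x of blue_block in the frame of blue_slot between -0.006 and 0.006 m and y of blue_block in the frame of blue_slot between -0.006 and 0.006 m and z of blue_block in the frame of blue_slot between 0 and 0.009 m and angle between each of blue_block, yellow_block's own z axis and vertical below 0.12 rad and x of yellow_block in the frame of yellow_slot between -0.006 and 0.006 m and y of yellow_block in the frame of yellow_slot between -0.006 and 0.006 m and z of yellow_block in the frame of yellow_slot between 0 and 0.009 m and linear speed of blue_block below 0.02 m/s and velocity of joint turn between -0.1 and 0.1 rad/s and contact force between the fingers and crank above 1 N and distance between the grasp point and handle below 0.03 m and distance of each of glue_jar, tape_roll from where it was at the start of the episode below 0.03 m); the arm keeps its last pose, push and grip.
It fails at once if a bystander was knocked or moved (distance of any of glue_jar, tape_roll from where it was at the start of the episode above 0.04 m or distance of yellow_block from where it was at the start of the episode above 0.03 m).
It fails at once if the screw was wound in far more than one turn (value of joint lift below -0.021 m).
It also fails if it takes over 70 s, if anything falls off the work surface, if the arm or the gripper's body presses on something with over 40 N, if the wrist force passes 120 N, or if a joint passes its speed limit or range.

ROBOT

A 6-joint arm with a two-finger parallel gripper is mounted at the origin on the work surface. World frame = base frame: x ahead of the robot, y to its left, z up, the work surface at z = 0. Lengths are in m, angles in rad, forces in N, time in s.
With the tool pointing down it reaches from about 0.375 to 0.975 m from the base axis. Payload 3.8 kg.
Tool frame: the origin (TCP) lies on the mounting face of the last link; the fingertips stand 173 mm ahead of it and the grasp point (between the pads) lies 155 mm ahead of it; z points along the fingers, y is the line along which they close (so a half turn about z gives the same grasp; the last joint's range is limited). The gripper opens to 85 mm and grips with 20 to 120 N. Pads are 22 mm wide; open, the fingers measure 114 mm over their backs; the gripper's body (76 mm by 85 mm) begins 54 mm behind the grasp point. The pads swing forward as they close: fully open they stand 13 mm farther back than shut.
Start: joints at [1.202, 0.264, 1.604, -0, 1.274, -0.037], TCP at [0.22, 0.638, 0.405] pointing down, gripper open.
Joint ranges: [-2.63, 2.63], [-0.94, 2.18], [0.31, 2.57], [-1.31, 4.45], [0, 2.66], [-2.55, 2.55]. Speed limits (rad/s): [2.57, 2.57, 3.14, 3.14, 3.14, 3.14].

INTERFACE

Orientations are given as a rotation vector (axis times angle).
In Python, from workcell import bot gives the robot as it stands.
- The arm moves only by the tool drive_tool, never from a script. Its argument "increments" is a list of rows, each an object with "delta_pos": the shift along the tool's x, y, z in mm, a list of three; "turn": the turn about the tool's z in rad; "jaw": the opening, from -1 (shut) to 1 (fully open). A call has 1 to 8 rows; each row shifts and turns the commanded pose from where the row before left it, along the tool's axes as they then stand; what a row does not reach is not made up. A row lasts 1/12 s, in which the tool goes at most 41.7 mm and 7.16 degrees, less where a joint would pass 70% of its speed; a pose out of reach is approached as far as the arm can. A call is refused whole if a number of a shift passes 41.7 or a number of a turn 0.125, either way. A call with a gripper value outside its range is refused whole. The fingers move at their own pace and stop on an object; "grip_force" is the grip in N (left out, the last holds). Time passes only in rows, so rows that do not move let the fingers close. It gives the time, the measured TCP pose, the force, the opening and the grip force at its end, in the units of the state.
- bot.read_state(): the state, without advancing time (a new reading comes with each control period).
- bot.read_camera(name): name is "scene" or "top"; returns a dict with "pixels" (400x640x3 uint8, red, green, blue), "fovy" (degrees; the focal length in pixels is half the picture's height over the tangent of half this angle, whatever the lens; pixels are square), "cx", "cy" (the principal point, pixels), "k1" (the pictures are not rectified: a ray, as slopes to the right and down, at radius r is drawn at 1 + k1 r^2 times it, then the intrinsics apply), "camera_from_world" (4x4, takes a point from world to camera coordinates). Camera axes: x right, y down, z forward; pixel columns grow to the right and rows downward; lengths in m; the calibration is good to about 2 mm. A picture is of the moment at which its call begins. There is no depth.
- bot.finish_job(): hands the job in; it is judged then, once.
The state is a dict: "time": time; "q": joint angles; "joint_vel": joint speeds; "joint_torque": joint torques, N m; "tool_pos": TCP position; "tcp_rot": TCP orientation; "wrist_force": force on the tool from outside, world axes, zero at the start; "torque": the same for the moment, N m; "width": opening from 0.0 (shut) to 1.0 (fully open); "grip_force": force on a finger pad.
Only numpy, scipy, OpenCV 4.12 (cv2) and the standard library are available. Lean on these libraries where they do the work, as an engineer would, in place of code of your own. Each camera call takes 0.05 s, during which the arm holds its last target. There are 200 camera calls.

## Working session

There is one attempt and no reset: what is moved stays moved. The work goes in short steps, Python scripts to look and compute and a tool call to move; the robot and the scene stay as the last step left them, time stands still between calls to the robot, and variables do not carry over. Pictures are saved under pics/ and viewed, at most 10 in all, crops included, and the job is handed in when it is done.

Besides the shell and the picture viewer there is one more tool, called after "Request:" by a JSON object that holds its "op" and its "data", one argument or row to a line. drive_tool: Moves the arm, as the interface text tells. Its arguments: {"type":"object","properties":{"increments":{"type":"array"},"grip_force":{"type":"number"}},"required":["increments"]}

```bash
mkdir -p pics
cat > h.py <<'E'
import numpy as np, cv2
from workcell import bot
def cam(n):
    c=bot.read_camera(n); h=c["pixels"].shape[0]
    c["f"]=h/2/np.tan(np.radians(c["fovy"])/2); return c
def ray(c,u,v):
    d=np.array([(u-c["cx"])/c["f"],(v-c["cy"])/c["f"]]); s=d.copy()
    for _ in range(30): s=d/(1+c["k1"]*(s@s))
    T=np.array(c["camera_from_world"]); R=T[:3,:3]
    return -R.T@T[:3,3], R.T@np.array([*s,1])
def onz(c,u,v,z):
    o,d=ray(c,u,v); return o+d*(z-o[2])/d[2]
def proj(c,p):
    T=np.array(c["camera_from_world"]); q=T[:3,:3]@p+T[:3,3]; s=q[:2]/q[2]
    s=s*(1+c["k1"]*(s@s)); return s*c["f"]+[c["cx"],c["cy"]]
def save(c,name,box=None,k=1):
    p=c["pixels"][:,:,::-1]
    if box: p=p[box[1]:box[3],box[0]:box[2]]
    cv2.imwrite("pics/"+name,cv2.resize(p,None,fx=k,fy=k,interpolation=cv2.INTER_CUBIC))
E
python3 - <<'E'
from h import *
for n in("top","scene"):
    c=cam(n); save(c,n+"1.png"); print(n,c["fovy"],c["k1"],ray(c,320,200))
print(bot.read_state())
E
```

```text
top 55.36749842035106 -0.06900852859879304 (array([0.48902317, 0.04474561, 0.96108963]), array([ 0.12303839, -0.01001321, -0.9924401 ]))
scene 54.69117792602179 -0.010110088200891949 (array([1.02769196, 0.01484955, 0.71756787]), array([-0.62133562,  0.02847942, -0.78305121]))
{'time': 0.1, 'q': array([ 1.20207534e+00,  2.64710338e-01,  1.60525610e+00, -3.73028670e-05,
        1.27368950e+00, -3.69167658e-02]), 'joint_vel': array([ 0.00233   , -0.0009178 , -0.00226029, -0.00201864, -0.00394234,
       -0.00011147]), 'joint_torque': array([-2.85184924e-04, -5.16703534e+01, -3.68590450e+01, -1.29269683e-04,
        6.26693378e-03, -9.88042245e-06]), 'tool_pos': array([0.21978798, 0.63788887, 0.40345415]), 'tcp_rot': array([-0.51872917, -3.09808369,  0.00318546]), 'wrist_force': array([-0.7725889 ,  0.72636257,  0.41083263]), 'torque': array([ 0.01377364, -0.01877634, -0.00452724]), 'grip_force': 0.0, 'width': 1.0036711702758836}
```

View pics/top1.png

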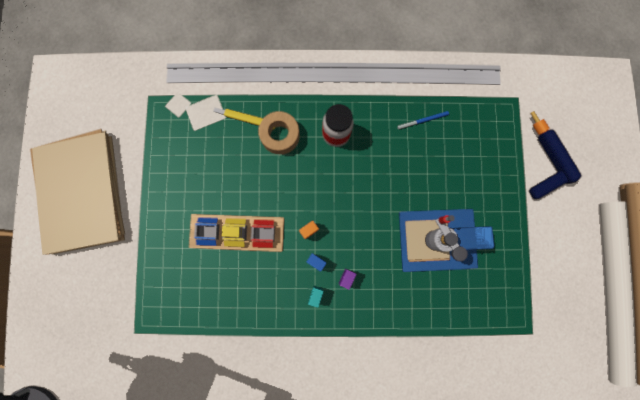

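View pics/scene1.png

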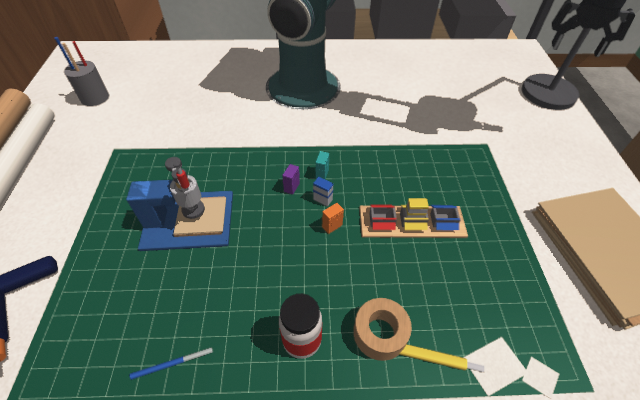

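The top view (x up, y left) shows these blue_block candidates: blue at (317,262), orange (309,230), purple (348,279) and turquoise (316,297). Only the blue one fits the description. The blue-labelled slot is at (207,231), on the left of the rack. The red handle is at about (445,220). I'll confirm with an enlarged crop.

Run:
```python
from h import *
t=cam("top"); s=cam("scene")
a=cv2.resize(t["pixels"][205:315,180:360],None,fx=4,fy=4,interpolation=cv2.INTER_CUBIC)
b=cv2.resize(t["pixels"][200:280,395:500],None,fx=4,fy=4,interpolation=cv2.INTER_CUBIC)
cv2.imwrite("pics/cropA.png",a[:,:,::-1]); 
b2=cv2.resize(s["pixels"][145:245,270:480],None,fx=3.6,fy=3.6,interpolation=cv2.INTER_CUBIC)
cv2.imwrite("pics/cropS.png",b2[:,:,::-1])
cv2.imwrite("pics/cropP.png",np.hstack([cv2.resize(b,(525,400)),cv2.resize(s["pixels"][150:250,130:240],(270,245))[:,:].repeat(1,0) if 0 else np.zeros((400,1,3),np.uint8)])[:,:,::-1])
hsv=cv2.cvtColor(t["pixels"],cv2.COLOR_RGB2HSV)
for nm,box,lo,hi in (("block",(300,250,332,274),(105,120,40),(125,255,255)),("slotB",(190,212,222,250),(105,120,40),(125,255,255)),("slotR",(248,212,282,250),(170,120,40),(180,255,255)),("handle",(435,210,456,228),(170,120,40),(180,255,255))):
    m=cv2.inRange(hsv,lo,hi); z=np.zeros_like(m); z[box[1]:box[3],box[0]:box[2]]=m[box[1]:box[3],box[0]:box[2]]
    if nm=="handle":
        z|=0
    pts=cv2.findNonZero(z)
    print(nm,len(pts),cv2.minAreaRect(pts),pts[:,0].mean(0))
    for zz in (0.06,0.036,0.188): print(zz,onz(t,*pts[:,0].mean(0),zz))
```

```text
block 183 ((316.3846130371094, 261.9230651855469), (17.19570541381836, 10.53930377960205), 33.6900634765625) [316.30054645 261.97814208]
0.06 [0.45468436 0.04395352 0.06      ]
0.036 [0.45376976 0.04393242 0.036     ]
0.188 [0.45956219 0.04406603 0.188     ]
slotB 217 ((205.92474365234375, 231.15567016601562), (19.298255920410156, 26.381851196289062), 2.6025619506835938) [206.40092166 231.68202765]
0.06 [0.52399441 0.30499763 0.06      ]
0.036 [0.52492584 0.31192929 0.036     ]
0.188 [0.51902673 0.26802877 0.188     ]Traceback (most recent call last):
  File "<stdin>", line 15, in <module>
TypeError: object of type 'NoneType' has no len()
```

View pics/cropA.png

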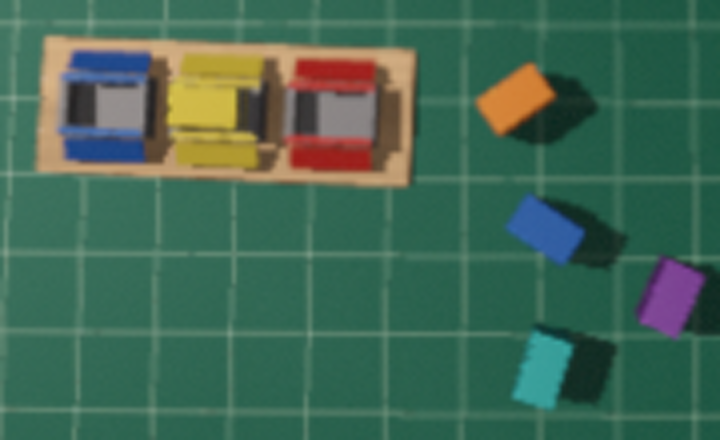

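View pics/cropP.png

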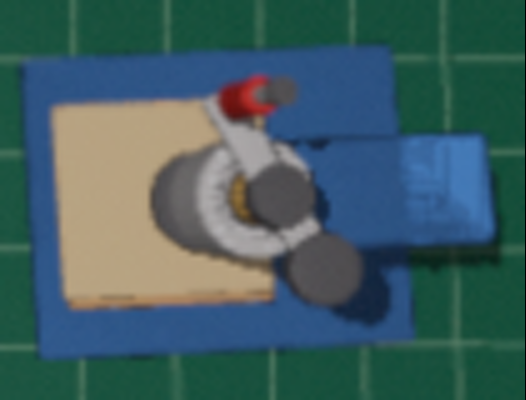

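View pics/cropS.png

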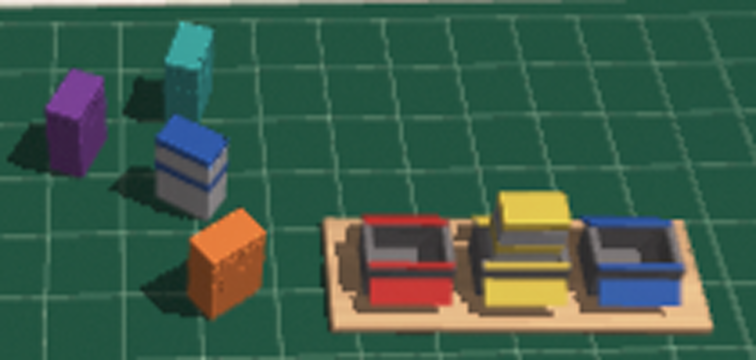

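The crop confirms the blue-capped metal block in top view at about (316,262), with the other colours separate from it. The blue slot is empty at (207,231), with its long side along the rack. The handle is at about (444,219) with the grey pin top at (450,218). Next I measure these precisely.

```bash
cat > m.py <<'E'
from h import *
def blobs(c,box,lo,hi,k=6,minA=6):
    p=cv2.resize(c["pixels"][box[1]:box[3],box[0]:box[2]],None,fx=k,fy=k,interpolation=cv2.INTER_CUBIC)
    m=cv2.inRange(cv2.cvtColor(p,cv2.COLOR_RGB2HSV),lo,hi)
    cs,_=cv2.findContours(m,cv2.RETR_EXTERNAL,cv2.CHAIN_APPROX_NONE)
    out=[]
    for q in cs:
        if cv2.contourArea(q)<minA*k*k: continue
        q=(q[:,0].astype(np.float32)+.5)/k-.5+np.array(box[:2],np.float32); out.append(q)
    return out
def rect(c,q,z):
    w=np.array([onz(c,*p,z)[:2] for p in q]).astype(np.float32)*1000
    (a,b,an)=cv2.minAreaRect(w); return np.round(a,1),np.round(b,1),round(an,1)
def tri(c1,p1,c2,p2):
    o1,d1=ray(c1,*p1);o2,d2=ray(c2,*p2)
    s=np.linalg.lstsq(np.array([d1,-d2]).T,o2-o1,rcond=None)[0]
    a,b=o1+d1*s[0],o2+d2*s[1]; return (a+b)/2,np.linalg.norm(a-b)
def cen(q):
    M=cv2.moments(q); return np.array([M["m10"],M["m01"]])/M["m00"]
E
python3 - <<'E'
from m import *
t=cam("top"); s=cam("scene")
B=((105,110,40),(125,255,255)); R=((0,150,60),(6,255,255)); R2=((172,120,60),(180,255,255)); Y=((24,120,60),(34,255,255))
for q in blobs(t,(300,250,332,274),*B): print("block top",rect(t,q,.06),cen(q))
for nm,box,(lo,hi) in (("B",(190,210,222,250),B),("R",(248,210,282,250),R),("Y",(218,210,252,250),Y)):
    for q in blobs(t,box,lo,hi,minA=8): print(nm,rect(t,q,.009),rect(t,q,.036),cen(q).round(1))
for q in blobs(t,(185,205,290,260),(8,60,90),(22,200,255),minA=300): print("rack",rect(t,q,.008))
for q in blobs(t,(395,200,480,280),(100,120,30),(125,255,255),minA=300): print("base",rect(t,q,.012))
a=blobs(t,(432,208,460,232),*R)+blobs(t,(432,208,460,232),*R2); b=blobs(s,(165,165,200,195),*R)+blobs(s,(165,165,200,195),*R2)
for q in a:
  for r in b: print("handle",cen(q),cen(r),cv2.minAreaRect(q),cv2.minAreaRect(r),tri(t,cen(q),s,cen(r)))
for i in ((446,239),(450,239)): print(onz(t,*i,.124))
cv2.imwrite("pics/cropP2.png",cv2.resize(s["pixels"][145:250,130:240],None,fx=5,fy=5,interpolation=cv2.INTER_CUBIC)[:,:,::-1])
E
```

```text
block top (array([454.9,  43.8]), array([40.9, 25.2]), 56.8) [316.33941532 261.95496236]
B (array([503.8, 321.7]), array([53.2, 20.6]), 87.6) (array([503.4, 313.9]), array([51.7, 20. ]), 87.6) [205.5 241. ]
B (array([551.2, 320.2]), array([51.3, 18.2]), 89.0) (array([549.5, 312.4]), array([49.8, 17.7]), 89.0) [206.9 221.3]
R (array([498.2, 178.3]), array([52.1, 20.3]), 85.4) (array([497.9, 174.5]), array([50.6, 19.7]), 85.4) [262.2 243.2]
R (array([547.7, 177.2]), array([18.8, 52.1]), 0.3) (array([546.1, 173.4]), array([18.2, 50.7]), 0.3) [263.3 223.2]
Y (array([525.3, 253.1]), array([58.1, 67.6]), 88.2) (array([524.3, 247.2]), array([56.5, 65.7]), 88.2) [232.7 232. ]
rack (array([524.8, 245.3]), array([236.,  86.]), 88.3)
base (array([ 508.5, -266.1]), array([149.7, 203.5]), 2.4)
handle [442.95056105 220.0803233 ] [182.99710744 179.51219245] ((443.54998779296875, 220.06666564941406), (6.271849632263184, 8.907083511352539), 71.56504821777344) ((182.88259887695312, 179.161865234375), (17.78173828125, 8.825939178466797), 67.06776428222656) (array([ 0.54507094, -0.21771555,  0.17771841]), np.float64(0.0006750894660001373))
handle [443.27461148 216.61094827] [182.99710744 179.51219245] ((443.1475830078125, 216.72830200195312), (1.7676687240600586, 9.70676326751709), 73.90916442871094) ((182.88259887695312, 179.161865234375), (17.78173828125, 8.825939178466797), 67.06776428222656) (array([ 0.55158568, -0.21533808,  0.18517984]), np.float64(0.002213705237036494))
[ 0.50722813 -0.24145942  0.124     ]
[ 0.50721586 -0.25041573  0.124     ]
```

View pics/cropP2.png

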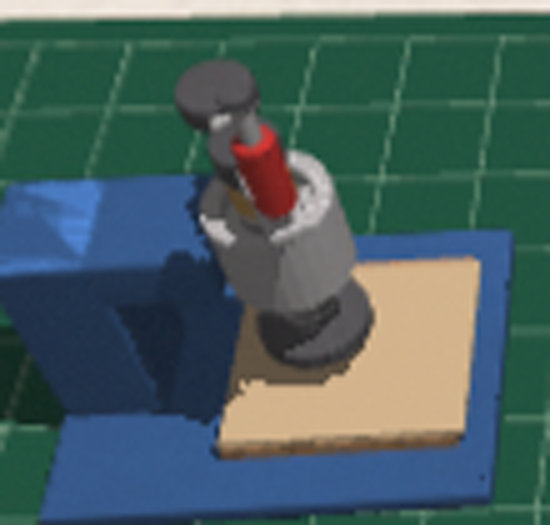

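The scene crop shows the red sleeve at about (183,180) leaning under perspective, with the pin above it and the boss ring below. Measured positions:

| Item | x (mm) | y (mm) | Yaw |
|---|---|---|---|
| blue_block | 455 | 44 | long axis 56.8° |
| blue_slot | 527 | 315 | y-axis 88.3° |
| handle | ~548 | ~-217 | – |

The tool must turn by +1.82 rad so the fingers close across the 24 mm side.

Request:
{"op": "drive_tool", "data": {
  "increments": [
    {"delta_pos": [0,0,0],"turn": 0.12,"jaw": 0.4},
    {"delta_pos": [0,0,0],"turn": 0.12,"jaw": 0.4},
    {"delta_pos": [0,0,0],"turn": 0.12,"jaw": 0.4},
    {"delta_pos": [0,0,0],"turn": 0.12,"jaw": 0.4},
    {"delta_pos": [0,0,0],"turn": 0.12,"jaw": 0.4},
    {"delta_pos": [0,0,0],"turn": 0.12,"jaw": 0.4},
    {"delta_pos": [0,0,0],"turn": 0.12,"jaw": 0.4},
    {"delta_pos": [0,0,0],"turn": 0.12,"jaw": 0.4}
  ],
  "grip_force": 40
}}

```text
time: 0.97
tool_pos: [0.2199, 0.6381, 0.4046]
tcp_rot: [1.898, 2.503, -0.0]
wrist_force: [0.5, -0.1, -0.7]
width: 0.699
grip_force: 0.0
```

Request:
{"op": "drive_tool", "data": {
  "increments": [
    {"delta_pos": [0,0,0],"turn": 0.12,"jaw": 0.4},
    {"delta_pos": [0,0,0],"turn": 0.12,"jaw": 0.4},
    {"delta_pos": [0,0,0],"turn": 0.12,"jaw": 0.4},
    {"delta_pos": [0,0,0],"turn": 0.12,"jaw": 0.4},
    {"delta_pos": [0,0,0],"turn": 0.12,"jaw": 0.4},
    {"delta_pos": [0,0,0],"turn": 0.12,"jaw": 0.4},
    {"delta_pos": [0,0,0],"turn": 0.12,"jaw": 0.4},
    {"delta_pos": [0,0,0],"turn": 0.02,"jaw": 0.4}
  ]
}}

```text
time: 1.63
tool_pos: [0.2199, 0.6381, 0.4046]
tcp_rot: [2.767, 1.487, -0.0]
wrist_force: [-0.2, 0.2, -0.6]
width: 0.701
grip_force: 0.0
```

Request:
{"op": "drive_tool", "data": {
  "increments": [
    {"delta_pos": [-23,32,0],"turn": 0,"jaw": 0.4},
    {"delta_pos": [-23,32,0],"turn": 0,"jaw": 0.4},
    {"delta_pos": [-23,32,0],"turn": 0,"jaw": 0.4},
    {"delta_pos": [-23,32,0],"turn": 0,"jaw": 0.4},
    {"delta_pos": [-23,32,0],"turn": 0,"jaw": 0.4},
    {"delta_pos": [-23,32,0],"turn": 0,"jaw": 0.4},
    {"delta_pos": [-23,32,0],"turn": 0,"jaw": 0.4},
    {"delta_pos": [-23,32,0],"turn": 0,"jaw": 0.4}
  ]
}}

```text
time: 2.3
tool_pos: [0.333, 0.3421, 0.4048]
tcp_rot: [-2.762, -1.497, -0.001]
wrist_force: [1.5, -0.4, 0.2]
width: 0.7
grip_force: 0.0
```

Request:
{"op": "drive_tool", "data": {
  "increments": [
    {"delta_pos": [-23,32,0],"turn": 0,"jaw": 0.4},
    {"delta_pos": [-23,32,0],"turn": 0,"jaw": 0.4},
    {"delta_pos": [-23,32,0],"turn": 0,"jaw": 0.4},
    {"delta_pos": [-23,32,0],"turn": 0,"jaw": 0.4},
    {"delta_pos": [-23,32,0],"turn": 0,"jaw": 0.4},
    {"delta_pos": [-23,32,0],"turn": 0,"jaw": 0.4},
    {"delta_pos": [-23,32,0],"turn": 0,"jaw": 0.4},
    {"delta_pos": [0,0,0],"turn": 0,"jaw": 0.4}
  ]
}}

```text
time: 2.97
tool_pos: [0.4334, 0.081, 0.4052]
tcp_rot: [2.764, 1.485, 0.001]
wrist_force: [1.1, 0.6, 0.4]
width: 0.703
grip_force: 0.0
```

```bash
cat > g.py <<'E'
from h import *
from scipy.spatial.transform import Rotation as Ro
def go(target=None,yaw=None):
    s=bot.read_state(); R=Ro.from_rotvec(s["tcp_rot"]).as_matrix(); p=np.array(s["tool_pos"])
    y=np.degrees(np.arctan2(R[1,1],R[0,1]))
    print("t",round(s["time"],2),"pos",(p*1000).round(1),"yaw",round(y,2),"tilt",(R[:2,2]).round(4),"F",np.round(s["wrist_force"],1),"M",np.round(s["torque"],2),"w",round(s["width"],3),"gf",round(s["grip_force"],1))
    if target is not None: print("tool delta mm",(R.T@(np.array(target)-p*1000)).round(1))
    if yaw is not None:
        print("turn",round(np.radians(y-yaw),3)); a=np.radians(yaw); 
        if target is not None:
            d=np.array(target)-p*1000; print("delta after turn", (d[:2]@[-np.sin(a),np.cos(a)]).round(1),(d[:2]@[np.cos(a),np.sin(a)]).round(1),-d[2].round(1))
E
python3 -c "
from g import *
go([454.9,43.8,203],-33.2)"
```

```text
t 2.97 pos [433.4  81.  405.2] yaw -33.52 tilt [ 0.0023 -0.0033] F [1.1 0.6 0.4] M [ 0.07 -0.   -0.05] w 0.703 gf 0.0
tool delta mm [-18.8  37.7 202.3]
turn -0.006
delta after turn -19.3 38.4 202.2
```

Request:
{"op": "drive_tool", "data": {
  "increments": [
    {"delta_pos": [-19,36,0],"turn": 0,"jaw": 0.4},
    {"delta_pos": [0,0,40],"turn": 0,"jaw": 0.4},
    {"delta_pos": [0,0,40],"turn": 0,"jaw": 0.4},
    {"delta_pos": [0,0,30],"turn": 0,"jaw": 0.4},
    {"delta_pos": [0,0,0],"turn": 0,"jaw": 0.4},
    {"delta_pos": [0,0,0],"turn": 0,"jaw": 0.4},
    {"delta_pos": [0,0,0],"turn": 0,"jaw": 0.4}
  ]
}}

```text
time: 3.55
tool_pos: [0.4523, 0.0511, 0.2964]
tcp_rot: [2.763, 1.494, 0.003]
wrist_force: [0.4, -0.1, 1.2]
width: 0.701
grip_force: 0.0
```

```bash
python3 -c "
from g import *
go([454.9,43.8,203],-33.2)"
```

```text
t 3.55 pos [452.3  51.1 296.4] yaw -33.21 tilt [0.0022 0.0002] F [ 0.4 -0.1  1.2] M [ 0.04 -0.08 -0.02] w 0.701 gf 0.0
tool delta mm [-4.8  6.  93.4]
turn -0.0
delta after turn -4.7 6.2 93.4
```

Request:
{"op": "drive_tool", "data": {
  "increments": [
    {"delta_pos": [-5,6,0],"turn": 0,"jaw": 0.4},
    {"delta_pos": [0,0,30],"turn": 0,"jaw": 0.4},
    {"delta_pos": [0,0,30],"turn": 0,"jaw": 0.4},
    {"delta_pos": [0,0,23],"turn": 0,"jaw": 0.4},
    {"delta_pos": [0,0,10],"turn": 0,"jaw": 0.4},
    {"delta_pos": [0,0,0],"turn": 0,"jaw": 0.4},
    {"delta_pos": [0,0,0],"turn": 0,"jaw": 0.4}
  ]
}}

```text
time: 4.13
tool_pos: [0.4547, 0.0432, 0.203]
tcp_rot: [2.764, 1.492, 0.003]
wrist_force: [-0.1, 0.2, -0.1]
width: 0.703
grip_force: 0.0
```

```bash
python3 -c "
from g import *
go([454.9,43.8,203],-33.2)
c=cam('top');save(c,'pre.png',(250,210,390,320),5)"
```

```text
t 4.13 pos [454.7  43.2 203. ] yaw -33.27 tilt [ 0.0018 -0.    ] F [-0.1  0.2 -0.1] M [-0.03  0.01 -0.05] w 0.703 gf 0.0
tool delta mm [ 0.6 -0.2  0. ]
turn -0.001
delta after turn 0.6 -0.2 0.0
```

View pics/pre.png

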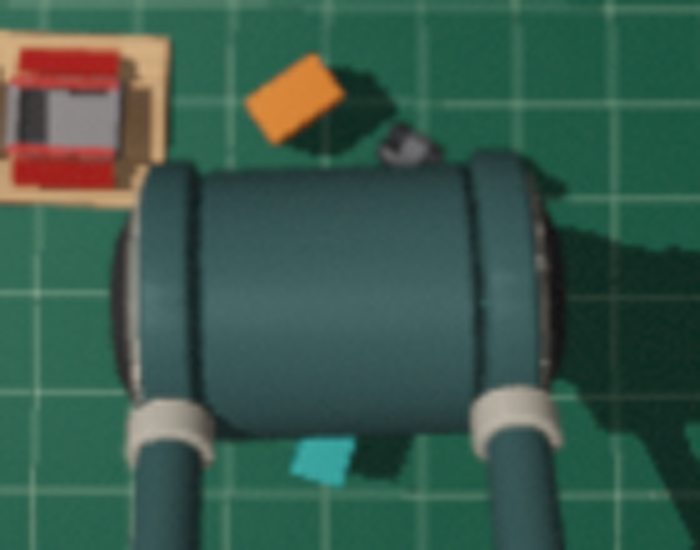

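The arm hides the block in the picture, but the pose matches the target and orange and turquoise are clear. Closing and lifting.

Request:
{"op": "drive_tool", "data": {
  "increments": [
    {"delta_pos": [0,0,0],"turn": 0,"jaw": -1},
    {"delta_pos": [0,0,0],"turn": 0,"jaw": -1},
    {"delta_pos": [0,0,0],"turn": 0,"jaw": -1},
    {"delta_pos": [0,0,0],"turn": 0,"jaw": -1},
    {"delta_pos": [0,0,0],"turn": 0,"jaw": -1},
    {"delta_pos": [0,0,0],"turn": 0,"jaw": -1},
    {"delta_pos": [0,0,0],"turn": 0,"jaw": -1},
    {"delta_pos": [0,0,0],"turn": 0,"jaw": -1}
  ],
  "grip_force": 40
}}

```text
time: 4.85
tool_pos: [0.4544, 0.0433, 0.2029]
tcp_rot: [2.764, 1.492, 0.003]
wrist_force: [-0.8, -0.7, 7.8]
width: 0.273
grip_force: 44.6
```

Request:
{"op": "drive_tool", "data": {
  "increments": [
    {"delta_pos": [0,0,-10],"turn": 0,"jaw": -1},
    {"delta_pos": [0,0,-30],"turn": 0,"jaw": -1},
    {"delta_pos": [0,0,-30],"turn": 0,"jaw": -1},
    {"delta_pos": [0,0,-30],"turn": 0,"jaw": -1},
    {"delta_pos": [0,0,0],"turn": 0,"jaw": -1},
    {"delta_pos": [0,0,0],"turn": 0,"jaw": -1}
  ]
}}

```text
time: 5.35
tool_pos: [0.4545, 0.0433, 0.3041]
tcp_rot: [2.763, 1.491, 0.007]
wrist_force: [0.7, 0.0, -3.0]
width: 0.274
grip_force: 43.8
```

```bash
python3 -c "
from g import *
go([526.9,315.3,303],-1.7)"
```

```text
t 5.35 pos [454.5  43.3 304.1] yaw -33.29 tilt [0.0051 0.0001] F [ 0.7  0.  -3. ] M [-0.04  0.03  0.01] w 0.274 gf 43.8
tool delta mm [267.1 -88.8   1.6]
turn -0.551
delta after turn 274.1 64.2 1.1
```

Request:
{"op": "drive_tool", "data": {
  "increments": [
    {"delta_pos": [0,0,0],"turn": -0.11,"jaw": -1},
    {"delta_pos": [0,0,0],"turn": -0.11,"jaw": -1},
    {"delta_pos": [0,0,0],"turn": -0.11,"jaw": -1},
    {"delta_pos": [0,0,0],"turn": -0.11,"jaw": -1},
    {"delta_pos": [0,0,0],"turn": -0.11,"jaw": -1},
    {"delta_pos": [0,0,0],"turn": 0,"jaw": -1}
  ]
}}

```text
time: 5.85
tool_pos: [0.4525, 0.0432, 0.2997]
tcp_rot: [-2.251, -2.188, 0.005]
wrist_force: [-0.4, 0.1, -2.2]
width: 0.276
grip_force: 43.7
```

Request:
{"op": "drive_tool", "data": {
  "increments": [
    {"delta_pos": [20,5,0],"turn": 0,"jaw": -1},
    {"delta_pos": [40,9,0],"turn": 0,"jaw": -1},
    {"delta_pos": [40,9,0],"turn": 0,"jaw": -1},
    {"delta_pos": [40,9,0],"turn": 0,"jaw": -1},
    {"delta_pos": [40,9,0],"turn": 0,"jaw": -1},
    {"delta_pos": [40,9,0],"turn": 0,"jaw": -1},
    {"delta_pos": [34,9,0],"turn": 0,"jaw": -1},
    {"delta_pos": [20,5,0],"turn": 0,"jaw": -1}
  ]
}}

```text
time: 6.52
tool_pos: [0.5261, 0.3185, 0.3001]
tcp_rot: [-2.256, -2.184, 0.001]
wrist_force: [0.2, -0.4, -1.1]
width: 0.276
grip_force: 43.7
```

Request:
{"op": "drive_tool", "data": {
  "increments": [
    {"delta_pos": [0,0,0],"turn": 0,"jaw": -1},
    {"delta_pos": [0,0,0],"turn": 0,"jaw": -1},
    {"delta_pos": [0,0,0],"turn": 0,"jaw": -1}
  ]
}}

```text
time: 6.77
tool_pos: [0.5254, 0.3144, 0.3]
tcp_rot: [-2.257, -2.185, 0.006]
wrist_force: [0.2, 0.2, -2.1]
width: 0.275
grip_force: 43.6
```

```bash
python3 -c "
from g import *
from m import *
go([526.9,315.3,303],-1.7)
t=cam('top');s=cam('scene')
print(proj(t,np.array([.527,.315,.16])),proj(s,np.array([.527,.315,.15])))
save(s,'carry.png',(350,120,510,240),5)
"
```

```text
t 6.77 pos [525.4 314.4 300. ] yaw -1.85 tilt [-0.0029 -0.0021] F [ 0.2  0.2 -2.1] M [-0.02  0.03 -0.03] w 0.275 gf 43.6
tool delta mm [ 0.9  1.5 -3. ]
turn -0.003
delta after turn 0.9 1.5 -3.0
[188.39111465 228.28434509] [460.08903743 177.58498653]
```

View pics/carry.png

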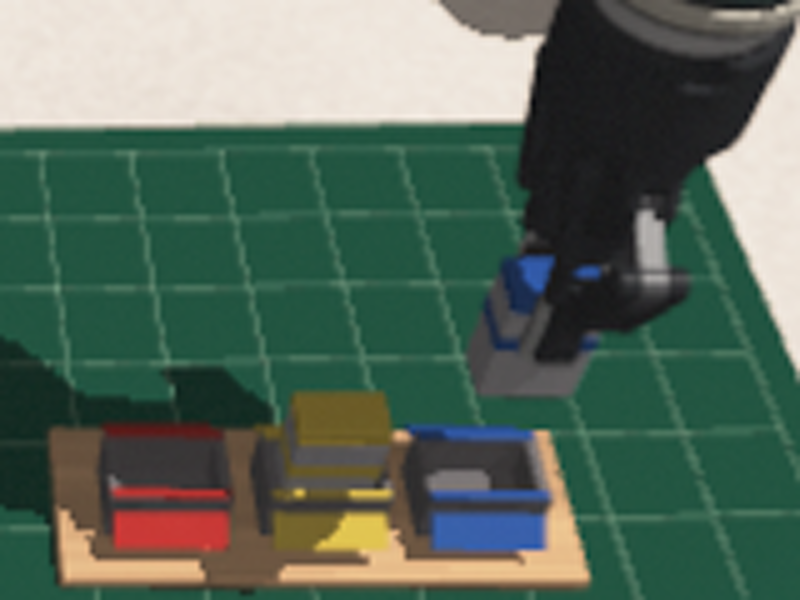

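Block is held upright by the fingers. Its near bottom corners are at scene px (445.6,198.6) and (465.4,199.2). The blue slot's near rim corners are at about (435.6,218) and (459.6,218.4). I compare the two in the same camera.

```bash
python3 -c "
from m import *
s=cam('scene')
for p,z in (((445.6,198.6),.097),((465.4,199.2),.097),((435.6,218),.036),((459.6,218.4),.036)): print(onz(s,*p,z)*1000)
print('pred slot rim',[proj(s,np.array(p)) for p in ((.546,.2883,.036),(.5444,.3423,.036))])
print('pred block',[proj(s,np.array(p)) for p in ((.538,.2944,.097),(.537,.3344,.097))])
"
```

```text
[537.56423672 297.596708    97.        ]
[540.09401204 338.5923089   97.        ]
[542.88880157 290.57727338  36.        ]
[545.25840709 343.22046225  36.        ]
pred slot rim [array([434.87842751, 219.17941698]), array([459.08562783, 218.08970122])]
pred block [array([444.1261374 , 198.79192861]), array([463.01815334, 198.07117983])]
```

Request:
{"op": "drive_tool", "data": {
  "increments": [
    {"delta_pos": [-1,0,20],"turn": 0,"jaw": -1},
    {"delta_pos": [0,0,25],"turn": 0,"jaw": -1},
    {"delta_pos": [0,0,10],"turn": 0,"jaw": -1},
    {"delta_pos": [0,0,5],"turn": 0,"jaw": -1},
    {"delta_pos": [0,0,3],"turn": 0,"jaw": -1},
    {"delta_pos": [0,0,0],"turn": 0,"jaw": -1},
    {"delta_pos": [0,0,0],"turn": 0,"jaw": -1}
  ]
}}

```text
time: 7.5
tool_pos: [0.5267, 0.3141, 0.2398]
tcp_rot: [2.256, 2.186, 0.003]
wrist_force: [0.1, -0.0, -0.9]
width: 0.277
grip_force: 43.7
```

```bash
python3 -c "
from g import *
go([525.7,313.4,216],-1.7)"
```

```text
t 7.5 pos [526.7 314.1 239.8] yaw -1.8 tilt [0.0019 0.001 ] F [ 0.1 -0.  -0.9] M [-0.03  0.06  0.04] w 0.277 gf 43.7
tool delta mm [-0.8 -1.  23.8]
turn -0.002
delta after turn -0.8 -1.0 23.8
```

Request:
{"op": "drive_tool", "data": {
  "increments": [
    {"delta_pos": [-0.5,-0.5,2],"turn": 0,"jaw": -1},
    {"delta_pos": [0,0,3],"turn": 0,"jaw": -1},
    {"delta_pos": [0,0,0],"turn": 0,"jaw": -1},
    {"delta_pos": [0,0,0],"turn": 0,"jaw": -1}
  ]
}}

```text
time: 7.83
tool_pos: [0.5255, 0.3136, 0.2335]
tcp_rot: [-2.256, -2.187, 0.0]
wrist_force: [0.0, 0.5, -2.4]
width: 0.278
grip_force: 43.6
```

```bash
python3 -c "
from g import *
go([525.7,313.4,216],-1.7)"
```

```text
t 7.83 pos [525.5 313.6 233.5] yaw -1.78 tilt [-0.0002 -0.0001] F [ 0.   0.5 -2.4] M [ 0.01 -0.04  0.02] w 0.278 gf 43.6
tool delta mm [-0.2  0.2 17.5]
turn -0.001
delta after turn -0.2 0.2 17.5
```

No resistance below rim height, so the block is entering.

Request:
{"op": "drive_tool", "data": {
  "increments": [
    {"delta_pos": [0,0,4],"turn": 0,"jaw": -1},
    {"delta_pos": [0,0,4],"turn": 0,"jaw": -1},
    {"delta_pos": [0,0,4],"turn": 0,"jaw": -1},
    {"delta_pos": [0,0,3],"turn": 0,"jaw": -1},
    {"delta_pos": [0,0,2],"turn": 0,"jaw": -1},
    {"delta_pos": [0,0,0],"turn": 0,"jaw": -1},
    {"delta_pos": [0,0,0],"turn": 0,"jaw": -1}
  ]
}}

```text
time: 8.42
tool_pos: [0.5256, 0.3136, 0.2165]
tcp_rot: [2.255, 2.187, -0.0]
wrist_force: [-0.2, 0.3, -1.4]
width: 0.275
grip_force: 43.7
```

```bash
python3 -c "
from g import *
go([525.7,313.4,216],-1.7)"
```

```text
t 8.42 pos [525.6 313.6 216.5] yaw -1.77 tilt [-0.0002 -0.0002] F [-0.2  0.3 -1.4] M [ 0.   -0.03 -0.01] w 0.275 gf 43.7
tool delta mm [-0.2  0.1  0.5]
turn -0.001
delta after turn -0.2 0.1 0.5
```

Request:
{"op": "drive_tool", "data": {
  "increments": [
    {"delta_pos": [0,0,1.5],"turn": 0,"jaw": -1},
    {"delta_pos": [0,0,0],"turn": 0,"jaw": -1},
    {"delta_pos": [0,0,0],"turn": 0,"jaw": 0.1},
    {"delta_pos": [0,0,0],"turn": 0,"jaw": 0.1},
    {"delta_pos": [0,0,0],"turn": 0,"jaw": 0.1},
    {"delta_pos": [0,0,0],"turn": 0,"jaw": 0.1},
    {"delta_pos": [0,0,0],"turn": 0,"jaw": 0.1},
    {"delta_pos": [0,0,0],"turn": 0,"jaw": 0.1}
  ]
}}

```text
time: 9.08
tool_pos: [0.5256, 0.3136, 0.2151]
tcp_rot: [2.256, 2.187, -0.0]
wrist_force: [-1.2, -0.3, 0.6]
width: 0.551
grip_force: 0.0
```

Request:
{"op": "drive_tool", "data": {
  "increments": [
    {"delta_pos": [0,0,-10],"turn": 0,"jaw": 0.1},
    {"delta_pos": [0,0,-30],"turn": 0,"jaw": 0.1},
    {"delta_pos": [0,0,-40],"turn": 0,"jaw": 0.1},
    {"delta_pos": [0,0,-40],"turn": 0,"jaw": 0.1},
    {"delta_pos": [0,0,-40],"turn": 0,"jaw": 0.1},
    {"delta_pos": [0,0,-30],"turn": 0,"jaw": 0.1},
    {"delta_pos": [0,0,0],"turn": 0,"jaw": 0.1},
    {"delta_pos": [0,0,0],"turn": 0,"jaw": 0.1}
  ]
}}

```text
time: 9.75
tool_pos: [0.5263, 0.314, 0.4097]
tcp_rot: [2.254, 2.185, 0.011]
wrist_force: [-0.0, -1.0, -0.0]
width: 0.554
grip_force: 0.0
```

```bash
python3 -c "
from g import *
from m import *
go([548,-217,380],-1.7)
s=cam('scene');t=cam('top')
for nm,lo,hi in (('B',(105,110,40),(125,255,255)),('Y',(24,120,60),(34,255,255))):
    for q in blobs(s,(360,180,480,245),lo,hi): print(nm,cen(q).round(1),cv2.boundingRect(q))
save(s,'placed.png',(350,150,480,250),5)
# pin tip & boss & base corners for the press
for p in ((399.4,212.4),(473.4,209),(477.4,268),(403,271.4)): print('base',onz(t,*p,.012)*1000)
for z in (.221,.224,.227): print('pin',onz(t,450.8,218.2,z)*1000)
import cv2
b=cv2.resize(t['pixels'][200:275,395:500],None,fx=7,fy=7,interpolation=cv2.INTER_CUBIC);cv2.imwrite('pics/press.png',b[:,:,::-1])
"
```

```text
t 9.75 pos [526.3 314.  409.7] yaw -1.78 tilt [0.0065 0.0035] F [-0. -1. -0.] M [ 0.04  0.04 -0.05] w 0.554 gf 0.0
tool delta mm [-530.2   38.    27.9]
turn -0.001
delta after turn -530.1 37.5 29.7
B [446.9 225.7] (435, 222, 24, 8)
B [447.5 218.6] (435, 217, 24, 3)
B [442.7 211.3] (430, 204, 27, 11)
B [449.4 203.2] (439, 198, 21, 11)
Y [415.2 226. ] (404, 222, 23, 7)
Y [418.7 202.1] (407, 197, 22, 11)
base [ 576.07868971 -163.89407238   12.        ]
base [ 585.09805926 -353.05144417   12.        ]
base [ 437.58481167 -356.95289825   12.        ]
base [ 430.11389451 -169.82253333   12.        ]
pin [ 545.71806057 -219.31385847  221.        ]
pin [ 545.48824426 -218.24347674  224.        ]
pin [ 545.25842796 -217.17309501  227.        ]
```

View pics/placed.png

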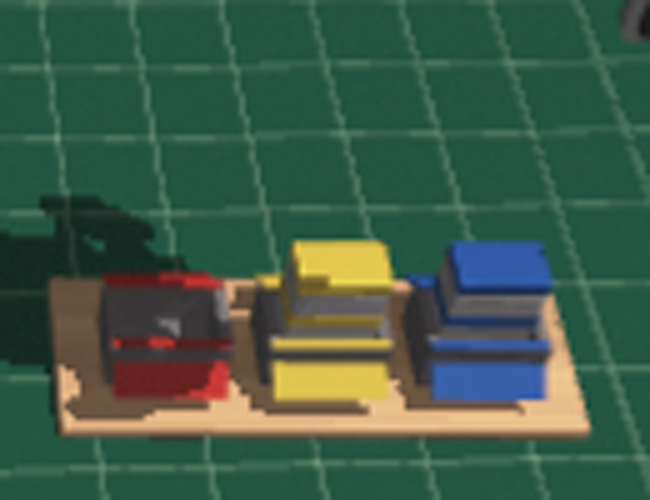

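View pics/press.png

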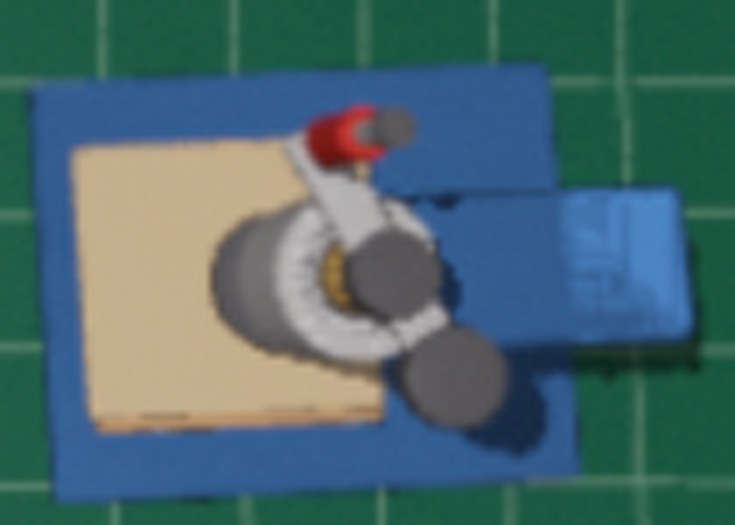

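The placed picture shows the blue cap at scene (449,203), at the same height in the picture as the yellow cap (419,202), so the block is fully seated. In the press crop the pin tip is at top px (451.3,217.7), the boss ring centre at about (445.4,239.2) and the base edges are clear. I move above the handle and turn the tool yaw to 0.

Request:
{"op": "drive_tool", "data": {
  "increments": [
    {"delta_pos": [0,0,-15],"turn": -0.031,"jaw": 0.1},
    {"delta_pos": [-35,1,0],"turn": 0,"jaw": 0.1},
    {"delta_pos": [-40,1,0],"turn": 0,"jaw": 0.1},
    {"delta_pos": [-40,1,0],"turn": 0,"jaw": 0.1},
    {"delta_pos": [-40,1,0],"turn": 0,"jaw": 0.1},
    {"delta_pos": [-40,1,0],"turn": 0,"jaw": 0.1},
    {"delta_pos": [-40,1,0],"turn": 0,"jaw": 0.1},
    {"delta_pos": [-40,1,0],"turn": 0,"jaw": 0.1}
  ]
}}

```text
time: 10.52
tool_pos: [0.5315, 0.0368, 0.4177]
tcp_rot: [-2.219, -2.22, 0.005]
wrist_force: [-0.1, -0.2, -0.2]
width: 0.548
grip_force: 0.0
```

Request:
{"op": "drive_tool", "data": {
  "increments": [
    {"delta_pos": [-40,2,0],"turn": 0,"jaw": 0.1},
    {"delta_pos": [-40,2,0],"turn": 0,"jaw": 0.1},
    {"delta_pos": [-40,2,0],"turn": 0,"jaw": 0.1},
    {"delta_pos": [-40,2,0],"turn": 0,"jaw": 0.1},
    {"delta_pos": [-40,2,0],"turn": 0,"jaw": 0.1},
    {"delta_pos": [-30,2,0],"turn": 0,"jaw": 0.1},
    {"delta_pos": [0,0,0],"turn": 0,"jaw": 0.1},
    {"delta_pos": [0,0,0],"turn": 0,"jaw": 0.1}
  ]
}}

```text
time: 11.18
tool_pos: [0.5439, -0.1928, 0.4175]
tcp_rot: [-2.222, -2.214, 0.003]
wrist_force: [-0.3, 0.3, -1.0]
width: 0.552
grip_force: 0.0
```

```bash
python3 -c "
from g import *
from m import *
go([546.5,-218.5,341],0)
t=cam('top');s=cam('scene')
for a in ((459.6,253.5),(450.7,238.6)): print(tri(t,a,s,(173.4,162)))
for z in (.15,.158,.165,.172): print(onz(t,450.7,238.6,z)*1000, onz(t,459.6,253.5,z)*1000)
"
```

```text
t 11.18 pos [ 543.9 -192.8  417.5] yaw -0.19 tilt [-0.0044  0.0021] F [-0.3  0.3 -1. ] M [ 0.01  0.03 -0.02] w 0.552 gf 0.0
tool delta mm [-25.8   3.   76.4]
turn -0.003
delta after turn -25.7 2.6 76.5
(array([ 0.47574177, -0.25765159,  0.15368538]), np.float64(0.003648010312047648))
(array([ 0.50731109, -0.23562319,  0.18448271]), np.float64(0.009583869677146176))
[ 507.49955784 -242.79863003  150.        ] [ 475.85314779 -260.98032946  150.        ]
[ 507.31732017 -239.9625021   158.        ] [ 475.98304736 -257.96487044  158.        ]
[ 507.15786221 -237.48089016  165.        ] [ 476.09670948 -255.32634379  165.        ]
[ 506.99840425 -234.99927823  172.        ] [ 476.21037161 -252.68781714  172.        ]
```

Request:
{"op": "drive_tool", "data": {
  "increments": [
    {"delta_pos": [-26,2.5,0],"turn": 0,"jaw": 0.1},
    {"delta_pos": [0,0,0],"turn": 0,"jaw": 0.1},
    {"delta_pos": [0,0,0],"turn": 0,"jaw": 0.1},
    {"delta_pos": [0,0,20],"turn": 0,"jaw": 0.1},
    {"delta_pos": [0,0,20],"turn": 0,"jaw": 0.1},
    {"delta_pos": [0,0,0],"turn": 0,"jaw": 0.1},
    {"delta_pos": [0,0,0],"turn": 0,"jaw": 0.1}
  ]
}}

```text
time: 11.87
tool_pos: [0.5466, -0.2157, 0.3787]
tcp_rot: [-2.217, -2.22, 0.002]
wrist_force: [0.3, -0.2, 0.9]
width: 0.551
grip_force: 0.0
```

```bash
python3 -c "
from g import *
go([546.4,-219.5,341],0)"
```

```text
t 11.87 pos [ 546.6 -215.7  378.7] yaw 0.09 tilt [-0.0035  0.0019] F [ 0.3 -0.2  0.9] M [-0.03  0.   -0.04] w 0.551 gf 0.0
tool delta mm [-3.8 -0.  37.7]
turn 0.001
delta after turn -3.8 -0.2 37.7
```

Request:
{"op": "drive_tool", "data": {
  "increments": [
    {"delta_pos": [-3.5,0,0],"turn": 0,"jaw": 0.1},
    {"delta_pos": [0,0,15],"turn": 0,"jaw": 0.1},
    {"delta_pos": [0,0,15],"turn": 0,"jaw": 0.1},
    {"delta_pos": [0,0,7],"turn": 0,"jaw": 0.1},
    {"delta_pos": [0,0,0],"turn": 0,"jaw": 0.1},
    {"delta_pos": [0,0,0],"turn": 0,"jaw": 0.1}
  ]
}}

```text
time: 12.37
tool_pos: [0.5473, -0.2209, 0.3439]
tcp_rot: [2.221, 2.221, 0.0]
wrist_force: [0.1, 0.8, -0.0]
width: 0.548
grip_force: 0.0
```

```bash
python3 -c "
from g import *
go([546.4,-219.5,341],0)"
```

```text
t 12.37 pos [ 547.3 -220.9  343.9] yaw 0.01 tilt [ 0.0005 -0.0002] F [ 0.1  0.8 -0. ] M [ 0.01 -0.03 -0.05] w 0.548 gf 0.0
tool delta mm [ 1.4 -0.9  2.9]
turn 0.0
delta after turn 1.4 -0.9 2.9
```

Request:
{"op": "drive_tool", "data": {
  "increments": [
    {"delta_pos": [0,0,0],"turn": 0,"jaw": -1},
    {"delta_pos": [0,0,0],"turn": 0,"jaw": -1},
    {"delta_pos": [0,0,0],"turn": 0,"jaw": -1},
    {"delta_pos": [0,0,0],"turn": 0,"jaw": -1},
    {"delta_pos": [0,0,0],"turn": 0,"jaw": -1},
    {"delta_pos": [0,0,0],"turn": 0,"jaw": -1},
    {"delta_pos": [0,0,0],"turn": 0,"jaw": -1},
    {"delta_pos": [0,0,0],"turn": 0,"jaw": -1}
  ],
  "grip_force": 30
}}

```text
time: 13.03
tool_pos: [0.5471, -0.2211, 0.3432]
tcp_rot: [2.221, 2.221, -0.0]
wrist_force: [-1.8, -2.0, 0.2]
width: 0.177
grip_force: 29.2
```

```bash
python3 -c "
from g import *
go([546.4,-219.5,341],0)"
```

```text
t 13.03 pos [ 547.1 -221.1  343.2] yaw -0.01 tilt [ 0.     -0.0004] F [-1.8 -2.   0.2] M [-0.31  0.22 -0.01] w 0.177 gf 29.2
tool delta mm [ 1.6 -0.7  2.2]
turn -0.0
delta after turn 1.6 -0.7 2.2
```

Gripped: width 15 mm on the 16 mm sleeve. I compute the circle steps from the estimated axis, with tool x = world y and tool y = world x.

```bash
cat > circ.py <<'E'
from g import *
def circ(c,a0,step,n,r=45.,off=0):
    a=np.radians(a0+step*np.arange(n+1)); P=np.c_[c[0]+r*np.cos(a),c[1]+r*np.sin(a)]; P=np.round(P-P[0],1); D=np.diff(P,axis=0)
    for i in range(0,n,4): print(a0+step*i,[[round(y,1),round(x,1)] for x,y in D[i:i+4]])
E
python3 -c "
from circ import *
circ((507,-242),27.5,10,12)"
```

```text
27.5 [[np.float64(6.6), np.float64(-4.2)], [np.float64(5.8), np.float64(-5.3)], [np.float64(4.8), np.float64(-6.2)], [np.float64(3.6), np.float64(-7.0)]]
67.5 [[np.float64(2.4), np.float64(-7.5)], [np.float64(1.0), np.float64(-7.8)], [np.float64(-0.4), np.float64(-7.8)], [np.float64(-1.7), np.float64(-7.6)]]
107.5 [[np.float64(-3.0), np.float64(-7.3)], [np.float64(-4.2), np.float64(-6.6)], [np.float64(-5.3), np.float64(-5.8)], [np.float64(-6.2), np.float64(-4.8)]]
```

Request:
{"op": "drive_tool", "data": {
  "increments": [
    {"delta_pos": [6.6,-4.2,0],"turn": 0,"jaw": -1},
    {"delta_pos": [5.8,-5.3,0],"turn": 0,"jaw": -1},
    {"delta_pos": [4.8,-6.2,0],"turn": 0,"jaw": -1},
    {"delta_pos": [3.6,-7.0,0],"turn": 0,"jaw": -1},
    {"delta_pos": [0,0,0],"turn": 0,"jaw": -1},
    {"delta_pos": [0,0,0],"turn": 0,"jaw": -1}
  ]
}}

```text
time: 13.53
tool_pos: [0.5236, -0.1995, 0.3433]
tcp_rot: [-2.22, -2.221, 0.001]
wrist_force: [-2.3, -1.7, -0.4]
width: 0.172
grip_force: 29.8
```

Request:
{"op": "drive_tool", "data": {
  "increments": [
    {"delta_pos": [2.4,-7.5,0],"turn": 0,"jaw": -1},
    {"delta_pos": [1.0,-7.8,0],"turn": 0,"jaw": -1},
    {"delta_pos": [-0.4,-7.8,0],"turn": 0,"jaw": -1},
    {"delta_pos": [-1.7,-7.6,0],"turn": 0,"jaw": -1},
    {"delta_pos": [0,0,0],"turn": 0,"jaw": -1},
    {"delta_pos": [0,0,0],"turn": 0,"jaw": -1}
  ]
}}

```text
time: 14.03
tool_pos: [0.4925, -0.1988, 0.3429]
tcp_rot: [-2.221, -2.22, 0.002]
wrist_force: [-1.6, -4.2, 0.8]
width: 0.175
grip_force: 30.0
```

```bash
python3 -c "
from circ import *
go()
s=cam('scene'); p=s['pixels']
from m import *
for lo,hi in (((0,150,40),(6,255,255)),((172,120,40),(180,255,255))):
    for q in blobs(s,(130,140,240,220),lo,hi): print(cen(q),cv2.boundingRect(q))
"
```

```text
t 14.03 pos [ 492.5 -198.8  342.9] yaw -0.02 tilt [-0.0024  0.0002] F [-1.6 -4.2  0.8] M [-0.45  0.14 -0.01] w 0.175 gf 30.0
```

Request:
{"op": "drive_tool", "data": {
  "increments": [
    {"delta_pos": [-3.5,-7.3,0],"turn": 0,"jaw": -1},
    {"delta_pos": [-4.7,-6.6,0],"turn": 0,"jaw": -1},
    {"delta_pos": [-5.5,-5.8,0],"turn": 0,"jaw": -1},
    {"delta_pos": [-6.2,-4.8,0],"turn": 0,"jaw": -1},
    {"delta_pos": [0,0,0],"turn": 0,"jaw": -1},
    {"delta_pos": [0,0,0],"turn": 0,"jaw": -1}
  ]
}}

```text
time: 14.58
tool_pos: [0.4681, -0.2194, 0.3426]
tcp_rot: [-2.221, -2.219, 0.004]
wrist_force: [-2.3, -0.9, -0.8]
width: 0.174
grip_force: 29.9
```

```bash
python3 -c "
from circ import *
go()
circ((507,-243),147.5,10,36)
"
```

```text
t 14.58 pos [ 468.1 -219.4  342.6] yaw -0.05 tilt [-0.0028 -0.0004] F [-2.3 -0.9 -0.8] M [-0.11  0.4  -0.01] w 0.174 gf 29.9
147.5 [[np.float64(-7.0), np.float64(-3.6)], [np.float64(-7.4), np.float64(-2.4)], [np.float64(-7.8), np.float64(-1.0)], [np.float64(-7.9), np.float64(0.3)]]
187.5 [[np.float64(-7.6), np.float64(1.7)], [np.float64(-7.3), np.float64(3.0)], [np.float64(-6.6), np.float64(4.3)], [np.float64(-5.8), np.float64(5.3)]]
227.5 [[np.float64(-4.7), np.float64(6.2)], [np.float64(-3.7), np.float64(6.9)], [np.float64(-2.3), np.float64(7.5)], [np.float64(-1.0), np.float64(7.8)]]
267.5 [[np.float64(0.3), np.float64(7.8)], [np.float64(1.7), np.float64(7.7)], [np.float64(3.0), np.float64(7.2)], [np.float64(4.2), np.float64(6.6)]]
307.5 [[np.float64(5.3), np.float64(5.8)], [np.float64(6.2), np.float64(4.8)], [np.float64(7.0), np.float64(3.6)], [np.float64(7.5), np.float64(2.4)]]
347.5 [[np.float64(7.8), np.float64(1.0)], [np.float64(7.8), np.float64(-0.3)], [np.float64(7.7), np.float64(-1.7)], [np.float64(7.2), np.float64(-3.0)]]
387.5 [[np.float64(6.6), np.float64(-4.2)], [np.float64(5.8), np.float64(-5.3)], [np.float64(4.8), np.float64(-6.3)], [np.float64(3.6), np.float64(-6.9)]]
427.5 [[np.float64(2.4), np.float64(-7.5)], [np.float64(1.0), np.float64(-7.8)], [np.float64(-0.4), np.float64(-7.8)], [np.float64(-1.7), np.float64(-7.7)]]
467.5 [[np.float64(-3.0), np.float64(-7.2)], [np.float64(-4.2), np.float64(-6.6)], [np.float64(-5.3), np.float64(-5.8)], [np.float64(-6.2), np.float64(-4.8)]]
```

```bash
cat > foot.py <<'E'
from circ import *
def foot(n=6):
    F=[];I=[]
    for _ in range(n):
        s=cam("scene"); I.append(s["pixels"].astype(float)); F.append(bot.read_state()["wrist_force"])
    p=np.mean(I,0); F=np.array(F); print("Favg",F.mean(0).round(2),"sd",F.std(0).round(2))
    for u in (188,193,199): print(u,p[200:226,u-1:u+2].mean((1,2)).round(0).astype(int).tolist())
E
python3 -c "
from foot import *
p=cv2.imread('pics/scene1.png').astype(float)
for u in (188,193,199): print(u,p[200:226,u-1:u+2].mean((1,2)).round(0).astype(int).tolist())
foot()"
```

```text
188 [105, 103, 103, 103, 101, 100, 98, 78, 67, 59, 46, 44, 43, 45, 56, 82, 65, 45, 68, 79, 82, 81, 162, 177, 176, 176]
193 [114, 115, 114, 113, 112, 99, 74, 59, 67, 55, 58, 62, 71, 84, 86, 87, 67, 53, 63, 78, 82, 81, 162, 176, 176, 176]
199 [121, 104, 92, 87, 87, 87, 87, 87, 87, 87, 86, 87, 85, 76, 66, 63, 69, 106, 114, 139, 171, 176, 176, 176, 176, 176]
Favg [-4.53  0.06 -0.37] sd [0.49 0.79 0.36]
188 [105, 104, 103, 103, 102, 100, 98, 80, 67, 55, 58, 47, 43, 44, 43, 43, 79, 72, 49, 55, 78, 82, 162, 176, 176, 176]
193 [115, 114, 114, 113, 112, 95, 68, 66, 58, 60, 76, 62, 69, 82, 86, 88, 87, 81, 57, 49, 76, 82, 162, 176, 176, 177]
199 [137, 133, 103, 88, 87, 87, 85, 84, 85, 87, 87, 87, 86, 86, 82, 71, 61, 61, 74, 81, 162, 176, 176, 176, 176, 176]
```

The press foot in the scene view has sunk about 2 px, roughly 5–6 mm, since the start. So the thread has apparently dropped already. I'll go backward through one more full turn, so the angle threshold is surely passed and I can locate the drop clearly.

Request:
{"op": "drive_tool", "data": {
  "increments": [
    {"delta_pos": [-7.0,-4.0,0],"turn": 0,"jaw": -1},
    {"delta_pos": [-7.4,-2.5,0],"turn": 0,"jaw": -1},
    {"delta_pos": [-7.8,-1.0,0],"turn": 0,"jaw": -1},
    {"delta_pos": [-7.9,0.3,0],"turn": 0,"jaw": -1},
    {"delta_pos": [0,0,0],"turn": 0,"jaw": -1}
  ]
}}

```text
time: 15.3
tool_pos: [0.4625, -0.2496, 0.3433]
tcp_rot: [2.221, 2.22, 0.001]
wrist_force: [0.0, -1.0, -0.8]
width: 0.177
grip_force: 30.0
```

```bash
python3 -c "
from foot import *
foot(4);go()"
```

```text
Favg [-1.02 -1.95 -1.02] sd [0.17 0.5  0.24]
188 [105, 104, 103, 103, 101, 100, 98, 83, 64, 60, 56, 46, 43, 43, 43, 55, 81, 68, 47, 64, 79, 82, 162, 176, 176, 176]
193 [115, 114, 114, 113, 112, 97, 75, 71, 58, 63, 69, 57, 66, 83, 86, 86, 86, 72, 53, 55, 77, 82, 162, 176, 177, 176]
199 [137, 117, 95, 88, 87, 87, 86, 85, 87, 87, 88, 88, 88, 88, 84, 69, 60, 64, 75, 107, 167, 176, 176, 176, 176, 176]
t 15.5 pos [ 462.5 -249.4  343.8] yaw 0.01 tilt [ 0.0015 -0.0023] F [-0.9 -2.  -0.8] M [-0.31  0.15 -0.02] w 0.176 gf 30.0
```

Request:
{"op": "drive_tool", "data": {
  "increments": [
    {"delta_pos": [-7.6,1.7,0],"turn": 0,"jaw": -1},
    {"delta_pos": [-7.3,3.0,0],"turn": 0,"jaw": -1},
    {"delta_pos": [-6.6,4.3,0],"turn": 0,"jaw": -1},
    {"delta_pos": [-5.8,5.3,0],"turn": 0,"jaw": -1},
    {"delta_pos": [0,0,0],"turn": 0,"jaw": -1}
  ]
}}

```text
time: 15.92
tool_pos: [0.4776, -0.2763, 0.343]
tcp_rot: [-2.222, -2.22, -0.004]
wrist_force: [3.6, 5.2, -0.9]
width: 0.174
grip_force: 30.0
```

```bash
python3 -c "
from foot import *
foot(4);go()"
```

```text
Favg [ 3.03  4.02 -0.97] sd [0.52 0.49 0.37]
188 [79, 79, 79, 79, 79, 79, 79, 74, 59, 61, 54, 47, 44, 44, 44, 55, 81, 62, 47, 67, 80, 82, 163, 176, 176, 176]
193 [76, 76, 87, 89, 89, 93, 80, 67, 53, 68, 64, 59, 72, 84, 86, 86, 86, 68, 52, 60, 78, 82, 162, 176, 177, 177]
199 [137, 117, 94, 87, 87, 88, 86, 86, 87, 86, 85, 85, 86, 86, 79, 66, 60, 67, 78, 108, 167, 176, 176, 176, 177, 176]
t 16.12 pos [ 477.5 -276.1  343.4] yaw -0.01 tilt [0.0027 0.0009] F [ 2.8  3.7 -0.8] M [ 0.61 -0.43 -0.  ] w 0.176 gf 30.0
```

Request:
{"op": "drive_tool", "data": {
  "increments": [
    {"delta_pos": [-4.2,6.6,0],"turn": 0,"jaw": -1},
    {"delta_pos": [-3.7,6.9,0],"turn": 0,"jaw": -1},
    {"delta_pos": [-2.3,7.5,0],"turn": 0,"jaw": -1},
    {"delta_pos": [-1.0,7.8,0],"turn": 0,"jaw": -1},
    {"delta_pos": [0,0,0],"turn": 0,"jaw": -1}
  ]
}}

```text
time: 16.53
tool_pos: [0.5062, -0.2869, 0.3424]
tcp_rot: [-2.22, -2.219, -0.003]
wrist_force: [1.2, 6.8, -0.0]
width: 0.18
grip_force: 30.2
```

Request:
{"op": "drive_tool", "data": {
  "increments": [
    {"delta_pos": [0.3,7.8,0],"turn": 0,"jaw": -1},
    {"delta_pos": [1.7,7.7,0],"turn": 0,"jaw": -1},
    {"delta_pos": [3.0,7.2,0],"turn": 0,"jaw": -1},
    {"delta_pos": [4.2,6.6,0],"turn": 0,"jaw": -1},
    {"delta_pos": [0,0,0],"turn": 0,"jaw": -1}
  ]
}}

```text
time: 16.95
tool_pos: [0.5341, -0.2781, 0.3419]
tcp_rot: [-2.217, -2.219, 0.004]
wrist_force: [-5.5, 3.0, 0.0]
width: 0.178
grip_force: 30.4
```

```bash
python3 -c "
from foot import *
foot(4);go()"
```

```text
Favg [-3.56  3.88  0.8 ] sd [0.35 0.49 0.35]
188 [105, 104, 103, 103, 102, 100, 99, 83, 61, 63, 50, 45, 44, 43, 44, 56, 77, 55, 50, 76, 82, 82, 163, 176, 177, 176]
193 [115, 115, 114, 113, 112, 102, 83, 58, 59, 68, 56, 64, 63, 83, 87, 87, 81, 57, 50, 72, 81, 82, 163, 176, 176, 177]
199 [132, 110, 91, 86, 86, 87, 86, 86, 86, 86, 87, 87, 86, 83, 75, 63, 61, 74, 101, 112, 167, 176, 176, 177, 176, 177]
t 17.15 pos [ 534.1 -278.   342.3] yaw 0.01 tilt [-0.0033  0.0019] F [-3.6  3.1  0.7] M [0.58 0.5  0.03] w 0.173 gf 30.4
```

Request:
{"op": "drive_tool", "data": {
  "increments": [
    {"delta_pos": [5.3,5.8,0],"turn": 0,"jaw": -1},
    {"delta_pos": [6.2,4.8,0],"turn": 0,"jaw": -1},
    {"delta_pos": [7.0,3.6,0],"turn": 0,"jaw": -1},
    {"delta_pos": [7.5,2.4,0],"turn": 0,"jaw": -1},
    {"delta_pos": [0,0,0],"turn": 0,"jaw": -1}
  ]
}}

```text
time: 17.57
tool_pos: [0.5511, -0.2518, 0.3427]
tcp_rot: [-2.219, -2.221, 0.001]
wrist_force: [-3.0, 3.7, -0.1]
width: 0.177
grip_force: 30.4
```

```bash
python3 -c "
from foot import *
foot(4);go()"
```

```text
Favg [-3.42  2.77  0.31] sd [0.48 0.22 0.41]
188 [105, 104, 103, 103, 102, 100, 98, 79, 60, 59, 48, 43, 43, 44, 44, 81, 74, 50, 56, 78, 82, 81, 163, 177, 176, 176]
193 [115, 115, 114, 113, 112, 103, 79, 57, 67, 62, 56, 66, 69, 83, 86, 87, 73, 54, 55, 77, 82, 82, 162, 176, 176, 176]
199 [131, 109, 91, 86, 86, 86, 87, 86, 87, 87, 87, 86, 86, 80, 68, 59, 67, 76, 107, 120, 168, 176, 176, 176, 176, 176]
t 17.77 pos [ 550.8 -252.1  342.8] yaw -0.0 tilt [-0.0012  0.0009] F [-2.7  2.5 -0.3] M [ 0.47  0.54 -0.01] w 0.18 gf 30.4
```

Request:
{"op": "drive_tool", "data": {
  "increments": [
    {"delta_pos": [7.8,0.7,0],"turn": 0,"jaw": -1},
    {"delta_pos": [7.8,-0.5,0],"turn": 0,"jaw": -1},
    {"delta_pos": [7.7,-1.7,0],"turn": 0,"jaw": -1},
    {"delta_pos": [7.2,-3.0,0],"turn": 0,"jaw": -1},
    {"delta_pos": [0,0,0],"turn": 0,"jaw": -1}
  ]
}}

```text
time: 18.18
tool_pos: [0.5466, -0.2208, 0.3439]
tcp_rot: [2.22, 2.221, 0.002]
wrist_force: [-1.7, 1.4, -0.0]
width: 0.174
grip_force: 30.4
```

```bash
python3 -c "
from foot import *
foot(4);go()"
```

```text
Favg [-0.59  1.58  0.68] sd [0.56 0.59 0.43]
188 [105, 104, 103, 103, 102, 100, 98, 77, 67, 58, 47, 44, 44, 44, 56, 82, 65, 46, 66, 79, 82, 81, 162, 176, 176, 176]
193 [115, 115, 114, 113, 112, 101, 75, 55, 66, 56, 56, 62, 71, 84, 87, 86, 68, 53, 60, 78, 82, 82, 162, 176, 176, 177]
199 [126, 107, 92, 87, 87, 87, 87, 87, 87, 87, 87, 87, 84, 76, 66, 63, 68, 79, 108, 140, 172, 176, 176, 176, 176, 176]
t 18.38 pos [ 546.7 -221.   343.3] yaw 0.0 tilt [0.0007 0.0013] F [-0.5  1.7  1.4] M [ 0.28  0.03 -0.02] w 0.173 gf 30.4
```

Request:
{"op": "drive_tool", "data": {
  "increments": [
    {"delta_pos": [6.6,-4.2,0],"turn": 0,"jaw": -1},
    {"delta_pos": [5.8,-5.3,0],"turn": 0,"jaw": -1},
    {"delta_pos": [0,0,0],"turn": 0,"jaw": -1}
  ]
}}

```text
time: 18.63
tool_pos: [0.5368, -0.2082, 0.3436]
tcp_rot: [2.221, 2.221, 0.002]
wrist_force: [0.2, 1.7, -0.2]
width: 0.181
grip_force: 30.5
```

```bash
python3 -c "
from foot import *
foot(4);go()"
```

```text
Favg [0.78 4.4  0.55] sd [0.61 0.19 0.6 ]
188 [79, 79, 79, 79, 79, 85, 86, 71, 67, 56, 48, 44, 44, 44, 55, 81, 60, 44, 67, 80, 82, 81, 162, 176, 176, 176]
193 [115, 106, 112, 113, 112, 99, 70, 63, 71, 55, 58, 59, 69, 84, 88, 85, 63, 52, 65, 79, 82, 82, 162, 176, 176, 176]
199 [121, 104, 92, 88, 87, 87, 87, 86, 86, 86, 86, 88, 85, 77, 63, 62, 73, 107, 113, 140, 171, 176, 176, 176, 177, 176]
t 18.83 pos [ 537.1 -208.4  343. ] yaw -0.01 tilt [-0.0001  0.0019] F [1.4 4.5 1.4] M [ 0.7  -0.28 -0.01] w 0.174 gf 30.5
```

Request:
{"op": "drive_tool", "data": {
  "increments": [
    {"delta_pos": [4.8,-6.3,0],"turn": 0,"jaw": -1},
    {"delta_pos": [3.6,-6.9,0],"turn": 0,"jaw": -1},
    {"delta_pos": [0,0,0],"turn": 0,"jaw": -1}
  ]
}}

```text
time: 19.08
tool_pos: [0.524, -0.2001, 0.3437]
tcp_rot: [2.221, 2.221, 0.003]
wrist_force: [1.8, 5.5, 0.1]
width: 0.174
grip_force: 30.6
```

```bash
python3 -c "
from foot import *
foot(4);go()"
```

```text
Favg [1.41 4.94 0.97] sd [0.28 0.31 0.74]
188 [86, 87, 93, 95, 95, 99, 98, 76, 68, 54, 47, 44, 44, 43, 55, 82, 60, 47, 70, 80, 81, 82, 162, 176, 176, 176]
193 [106, 113, 114, 113, 112, 99, 68, 60, 70, 57, 59, 59, 71, 85, 87, 83, 61, 51, 68, 80, 82, 81, 162, 176, 176, 176]
199 [121, 104, 92, 88, 87, 86, 86, 86, 87, 89, 88, 87, 83, 75, 63, 62, 75, 108, 113, 140, 172, 176, 176, 176, 176, 176]
t 19.28 pos [ 523.9 -200.1  343. ] yaw -0.01 tilt [-0.      0.0018] F [1.7 4.7 2.2] M [ 0.84 -0.25  0.03] w 0.175 gf 30.6
```

Request:
{"op": "drive_tool", "data": {
  "increments": [
    {"delta_pos": [3.0,-7.4,0],"turn": 0,"jaw": -1},
    {"delta_pos": [1.4,-7.8,0],"turn": 0,"jaw": -1},
    {"delta_pos": [0,0,0],"turn": 0,"jaw": -1}
  ]
}}

```text
time: 19.53
tool_pos: [0.5079, -0.1964, 0.3432]
tcp_rot: [-2.221, -2.221, 0.001]
wrist_force: [-1.2, 2.2, 0.6]
width: 0.177
grip_force: 30.6
```

```bash
python3 -c "
from foot import *
foot(4);go()"
```

```text
Favg [-2.23  2.18  0.51] sd [0.67 0.36 0.73]
188 [105, 104, 103, 103, 101, 100, 98, 75, 69, 53, 47, 45, 45, 44, 55, 79, 58, 46, 72, 81, 82, 81, 162, 176, 176, 176]
193 [115, 115, 114, 113, 112, 99, 68, 61, 68, 55, 63, 61, 70, 84, 86, 81, 60, 51, 71, 80, 82, 82, 162, 176, 176, 176]
199 [121, 105, 93, 87, 85, 86, 88, 88, 87, 86, 86, 88, 84, 73, 61, 62, 75, 107, 113, 140, 171, 176, 176, 176, 176, 176]
t 19.73 pos [ 508.1 -196.5  342.7] yaw -0.01 tilt [-0.0021  0.0004] F [-2.8  2.6  1.2] M [ 0.23  0.26 -0.02] w 0.174 gf 30.6
```

Request:
{"op": "drive_tool", "data": {
  "increments": [
    {"delta_pos": [-0.4,-7.8,0],"turn": 0,"jaw": -1},
    {"delta_pos": [-1.7,-7.7,0],"turn": 0,"jaw": -1},
    {"delta_pos": [0,0,0],"turn": 0,"jaw": -1}
  ]
}}

```text
time: 19.98
tool_pos: [0.4923, -0.1988, 0.3432]
tcp_rot: [-2.221, -2.221, 0.001]
wrist_force: [-1.7, 0.1, 0.4]
width: 0.178
grip_force: 30.6
```

```bash
python3 -c "
from foot import *
foot(4);go()"
```

```text
Favg [-2.07 -0.12  0.74] sd [0.46 0.55 0.14]
188 [105, 104, 103, 103, 102, 100, 98, 74, 69, 53, 45, 44, 44, 44, 55, 78, 57, 46, 72, 81, 82, 82, 162, 176, 176, 176]
193 [115, 115, 114, 113, 112, 99, 69, 62, 67, 54, 63, 61, 70, 84, 85, 81, 59, 51, 71, 80, 82, 82, 162, 176, 176, 176]
199 [121, 104, 92, 87, 88, 88, 87, 86, 87, 88, 87, 87, 83, 70, 60, 63, 75, 107, 113, 140, 171, 176, 176, 176, 176, 176]
t 20.18 pos [ 492.6 -198.7  342.9] yaw -0.0 tilt [-0.0017 -0.0004] F [-2.8 -0.7  0.9] M [0.01 0.34 0.02] w 0.174 gf 30.6
```

Request:
{"op": "drive_tool", "data": {
  "increments": [
    {"delta_pos": [-3.2,-7.2,0],"turn": 0,"jaw": -1},
    {"delta_pos": [-4.4,-6.6,0],"turn": 0,"jaw": -1},
    {"delta_pos": [0,0,0],"turn": 0,"jaw": -1}
  ]
}}

```text
time: 20.43
tool_pos: [0.4783, -0.2067, 0.3429]
tcp_rot: [-2.221, -2.221, 0.002]
wrist_force: [-2.1, -0.3, -0.6]
width: 0.178
grip_force: 30.5
```

```bash
python3 -c "
from foot import *
foot(4);go()"
```

```text
Favg [-2.47 -0.05 -0.31] sd [0.14 0.49 0.42]
188 [105, 104, 103, 103, 102, 100, 98, 78, 68, 53, 58, 48, 43, 43, 43, 43, 81, 81, 54, 54, 77, 81, 162, 176, 176, 176]
193 [115, 114, 114, 113, 112, 95, 68, 68, 60, 56, 77, 57, 56, 71, 85, 87, 86, 82, 56, 48, 71, 80, 162, 176, 176, 176]
199 [137, 132, 102, 87, 87, 88, 83, 84, 84, 87, 88, 87, 87, 86, 84, 72, 61, 61, 71, 80, 162, 176, 176, 176, 176, 176]
t 20.63 pos [ 478.8 -206.4  342.8] yaw -0.01 tilt [-0.0015 -0.0004] F [-2.4 -0.4 -0.6] M [-0.01  0.35 -0.04] w 0.174 gf 30.5
```

The second drop came between 107° and 127°: the foot fell about 2 px and the z force fell too. Handle is now at 127°. I wind forward (clockwise) about 370°.

```bash
python3 -c "
from circ import *
circ((506.8,-242.8),127.5,-10,36)"
```

```text
127.5 [[np.float64(4.2), np.float64(6.6)], [np.float64(3.0), np.float64(7.3)], [np.float64(1.7), np.float64(7.6)], [np.float64(0.4), np.float64(7.9)]]
87.5 [[np.float64(-1.1), np.float64(7.7)], [np.float64(-2.3), np.float64(7.5)], [np.float64(-3.6), np.float64(7.0)], [np.float64(-4.8), np.float64(6.2)]]
47.5 [[np.float64(-5.8), np.float64(5.3)], [np.float64(-6.6), np.float64(4.2)], [np.float64(-7.3), np.float64(3.0)], [np.float64(-7.6), np.float64(1.7)]]
7.5 [[np.float64(-7.9), np.float64(0.4)], [np.float64(-7.7), np.float64(-1.1)], [np.float64(-7.5), np.float64(-2.3)], [np.float64(-7.0), np.float64(-3.7)]]
-32.5 [[np.float64(-6.2), np.float64(-4.7)], [np.float64(-5.3), np.float64(-5.8)], [np.float64(-4.2), np.float64(-6.6)], [np.float64(-3.0), np.float64(-7.3)]]
-72.5 [[np.float64(-1.7), np.float64(-7.6)], [np.float64(-0.4), np.float64(-7.9)], [np.float64(1.1), np.float64(-7.7)], [np.float64(2.3), np.float64(-7.5)]]
-112.5 [[np.float64(3.6), np.float64(-7.0)], [np.float64(4.8), np.float64(-6.2)], [np.float64(5.8), np.float64(-5.3)], [np.float64(6.6), np.float64(-4.2)]]
-152.5 [[np.float64(7.3), np.float64(-3.0)], [np.float64(7.6), np.float64(-1.7)], [np.float64(7.9), np.float64(-0.4)], [np.float64(7.7), np.float64(1.1)]]
-192.5 [[np.float64(7.5), np.float64(2.3)], [np.float64(7.0), np.float64(3.6)], [np.float64(6.2), np.float64(4.8)], [np.float64(5.3), np.float64(5.8)]]
```

Request:
{"op": "drive_tool", "data": {
  "increments": [
    {"delta_pos": [4.2,6.6,0],"turn": 0,"jaw": -1},
    {"delta_pos": [3.0,7.3,0],"turn": 0,"jaw": -1},
    {"delta_pos": [1.7,7.6,0],"turn": 0,"jaw": -1},
    {"delta_pos": [0.4,7.9,0],"turn": 0,"jaw": -1},
    {"delta_pos": [0,0,0],"turn": 0,"jaw": -1},
    {"delta_pos": [0,0,0],"turn": 0,"jaw": -1}
  ]
}}

```text
time: 21.13
tool_pos: [0.5105, -0.1966, 0.3437]
tcp_rot: [2.219, 2.22, 0.004]
wrist_force: [2.2, 1.5, -1.2]
width: 0.175
grip_force: 30.5
```

Request:
{"op": "drive_tool", "data": {
  "increments": [
    {"delta_pos": [-1.1,7.7,0],"turn": 0,"jaw": -1},
    {"delta_pos": [-2.3,7.5,0],"turn": 0,"jaw": -1},
    {"delta_pos": [-3.6,7.0,0],"turn": 0,"jaw": -1},
    {"delta_pos": [-4.8,6.2,0],"turn": 0,"jaw": -1},
    {"delta_pos": [0,0,0],"turn": 0,"jaw": -1},
    {"delta_pos": [0,0,0],"turn": 0,"jaw": -1}
  ]
}}

```text
time: 21.63
tool_pos: [0.5384, -0.2096, 0.3438]
tcp_rot: [2.219, 2.218, 0.002]
wrist_force: [3.7, -1.4, -1.9]
width: 0.177
grip_force: 30.5
```

```bash
python3 -c "
from foot import *
foot(4);go()"
```

```text
Favg [ 3.33 -0.51 -1.19] sd [0.02 0.26 0.72]
188 [78, 79, 79, 79, 79, 79, 79, 66, 67, 56, 55, 49, 45, 44, 44, 55, 70, 83, 62, 48, 70, 80, 162, 176, 176, 176]
193 [115, 106, 111, 113, 106, 98, 70, 63, 71, 55, 73, 72, 59, 72, 84, 87, 87, 88, 72, 54, 57, 78, 162, 176, 176, 176]
199 [137, 144, 111, 89, 86, 87, 86, 86, 83, 83, 85, 86, 86, 88, 88, 85, 73, 61, 61, 74, 135, 172, 176, 176, 176, 176]
t 21.83 pos [ 537.6 -208.8  343.8] yaw -0.01 tilt [ 0.0024 -0.0007] F [ 3.3 -0.9 -1. ] M [-0.03 -0.53 -0.06] w 0.176 gf 30.5
```

The foot is sinking, so the thread is engaged. Continuing.

Request:
{"op": "drive_tool", "data": {
  "increments": [
    {"delta_pos": [-5.8,5.3,0],"turn": 0,"jaw": -1},
    {"delta_pos": [-6.6,4.2,0],"turn": 0,"jaw": -1},
    {"delta_pos": [-7.3,3.0,0],"turn": 0,"jaw": -1},
    {"delta_pos": [-7.6,1.7,0],"turn": 0,"jaw": -1},
    {"delta_pos": [0,0,0],"turn": 0,"jaw": -1},
    {"delta_pos": [0,0,0],"turn": 0,"jaw": -1}
  ]
}}

```text
time: 22.33
tool_pos: [0.5515, -0.2375, 0.3434]
tcp_rot: [2.22, 2.219, -0.002]
wrist_force: [1.8, -2.7, -1.1]
width: 0.173
grip_force: 30.5
```

Request:
{"op": "drive_tool", "data": {
  "increments": [
    {"delta_pos": [-7.9,0.4,0],"turn": 0,"jaw": -1},
    {"delta_pos": [-7.7,-1.1,0],"turn": 0,"jaw": -1},
    {"delta_pos": [-7.5,-2.3,0],"turn": 0,"jaw": -1},
    {"delta_pos": [-7.0,-3.7,0],"turn": 0,"jaw": -1},
    {"delta_pos": [0,0,0],"turn": 0,"jaw": -1},
    {"delta_pos": [0,0,0],"turn": 0,"jaw": -1}
  ]
}}

```text
time: 22.83
tool_pos: [0.5437, -0.2672, 0.343]
tcp_rot: [2.222, 2.22, -0.003]
wrist_force: [0.1, -2.7, -0.4]
width: 0.178
grip_force: 30.4
```

```bash
python3 -c "
from foot import *
foot(4);go()"
```

```text
Favg [-0.94 -2.14 -0.99] sd [1.   0.5  0.28]
188 [105, 104, 103, 103, 102, 100, 98, 79, 60, 63, 56, 56, 47, 43, 44, 44, 56, 83, 76, 51, 56, 78, 163, 176, 177, 176]
193 [115, 115, 114, 113, 112, 103, 83, 61, 63, 63, 59, 83, 63, 57, 81, 86, 87, 88, 85, 59, 49, 71, 134, 172, 176, 176]
199 [137, 150, 123, 93, 86, 86, 87, 88, 85, 78, 74, 84, 87, 87, 86, 86, 78, 66, 60, 67, 134, 171, 176, 177, 176, 176]
t 23.03 pos [ 544.3 -266.2  343.2] yaw -0.0 tilt [-0.0004 -0.0007] F [ 0.8 -2.  -1. ] M [-0.34  0.16  0.02] w 0.173 gf 30.4
```

Request:
{"op": "drive_tool", "data": {
  "increments": [
    {"delta_pos": [-6.2,-4.7,0],"turn": 0,"jaw": -1},
    {"delta_pos": [-5.3,-5.8,0],"turn": 0,"jaw": -1},
    {"delta_pos": [-4.2,-6.6,0],"turn": 0,"jaw": -1},
    {"delta_pos": [-3.0,-7.3,0],"turn": 0,"jaw": -1},
    {"delta_pos": [0,0,0],"turn": 0,"jaw": -1},
    {"delta_pos": [0,0,0],"turn": 0,"jaw": -1}
  ]
}}

```text
time: 23.53
tool_pos: [0.5188, -0.2849, 0.3427]
tcp_rot: [-2.221, -2.219, 0.003]
wrist_force: [-3.0, 0.3, -2.0]
width: 0.173
grip_force: 30.4
```

Request:
{"op": "drive_tool", "data": {
  "increments": [
    {"delta_pos": [-1.7,-7.6,0],"turn": 0,"jaw": -1},
    {"delta_pos": [-0.4,-7.9,0],"turn": 0,"jaw": -1},
    {"delta_pos": [1.1,-7.7,0],"turn": 0,"jaw": -1},
    {"delta_pos": [2.3,-7.5,0],"turn": 0,"jaw": -1},
    {"delta_pos": [0,0,0],"turn": 0,"jaw": -1},
    {"delta_pos": [0,0,0],"turn": 0,"jaw": -1}
  ]
}}

```text
time: 24.03
tool_pos: [0.4884, -0.2826, 0.3429]
tcp_rot: [-2.22, -2.22, 0.0]
wrist_force: [-0.5, 4.7, -1.6]
width: 0.177
grip_force: 30.4
```

```bash
python3 -c "
from foot import *
foot(4);go()"
```

```text
Favg [-0.68  4.69 -1.46] sd [0.68 0.42 0.29]
188 [79, 86, 88, 87, 85, 84, 88, 81, 61, 64, 57, 56, 49, 44, 44, 44, 50, 68, 81, 59, 50, 74, 162, 176, 176, 176]
193 [76, 76, 76, 76, 76, 79, 78, 65, 51, 66, 58, 79, 81, 62, 52, 80, 87, 87, 86, 70, 52, 58, 105, 167, 176, 176]
199 [121, 147, 147, 105, 86, 86, 87, 95, 88, 83, 83, 87, 87, 87, 86, 85, 82, 74, 60, 60, 129, 171, 176, 177, 176, 176]
t 24.23 pos [ 488.7 -282.7  342.6] yaw 0.01 tilt [-0.0022  0.0016] F [-0.4  4.4 -1.6] M [ 0.75  0.06 -0.06] w 0.176 gf 30.4
```

Request:
{"op": "drive_tool", "data": {
  "increments": [
    {"delta_pos": [4.1,-7.0,0],"turn": 0,"jaw": -1},
    {"delta_pos": [4.8,-6.2,0],"turn": 0,"jaw": -1},
    {"delta_pos": [5.8,-5.3,0],"turn": 0,"jaw": -1},
    {"delta_pos": [6.6,-4.2,0],"turn": 0,"jaw": -1},
    {"delta_pos": [0,0,0],"turn": 0,"jaw": -1},
    {"delta_pos": [0,0,0],"turn": 0,"jaw": -1}
  ]
}}

```text
time: 24.73
tool_pos: [0.4662, -0.261, 0.3433]
tcp_rot: [-2.221, -2.221, -0.001]
wrist_force: [3.7, 3.9, -2.0]
width: 0.177
grip_force: 30.4
```

Request:
{"op": "drive_tool", "data": {
  "increments": [
    {"delta_pos": [7.3,-3.0,0],"turn": 0,"jaw": -1},
    {"delta_pos": [7.6,-1.7,0],"turn": 0,"jaw": -1},
    {"delta_pos": [7.9,-0.4,0],"turn": 0,"jaw": -1},
    {"delta_pos": [7.7,1.1,0],"turn": 0,"jaw": -1},
    {"delta_pos": [0,0,0],"turn": 0,"jaw": -1},
    {"delta_pos": [0,0,0],"turn": 0,"jaw": -1}
  ]
}}

```text
time: 25.23
tool_pos: [0.463, -0.2306, 0.3433]
tcp_rot: [-2.22, -2.222, -0.001]
wrist_force: [4.6, 1.2, -3.2]
width: 0.175
grip_force: 30.4
```

Request:
{"op": "drive_tool", "data": {
  "increments": [
    {"delta_pos": [7.5,2.3,0],"turn": 0,"jaw": -1},
    {"delta_pos": [7.0,3.6,0],"turn": 0,"jaw": -1},
    {"delta_pos": [6.2,4.8,0],"turn": 0,"jaw": -1},
    {"delta_pos": [5.3,5.8,0],"turn": 0,"jaw": -1},
    {"delta_pos": [0,0,0],"turn": 0,"jaw": -1},
    {"delta_pos": [0,0,0],"turn": 0,"jaw": -1}
  ]
}}

```text
time: 25.73
tool_pos: [0.48, -0.2051, 0.3432]
tcp_rot: [2.22, 2.222, 0.001]
wrist_force: [4.5, -2.3, -2.8]
width: 0.175
grip_force: 30.4
```

```bash
python3 -c "
from foot import *
foot(4);go()"
```

```text
Favg [ 4.38 -2.43 -2.68] sd [0.45 0.49 0.14]
188 [105, 104, 103, 103, 102, 100, 98, 78, 69, 54, 58, 52, 51, 45, 44, 44, 43, 55, 83, 76, 52, 62, 161, 177, 176, 176]
193 [115, 115, 114, 113, 112, 95, 68, 69, 62, 56, 77, 57, 79, 74, 67, 66, 84, 88, 87, 86, 63, 49, 68, 162, 176, 176]
199 [137, 150, 168, 134, 96, 86, 82, 85, 89, 88, 82, 78, 76, 86, 87, 87, 86, 82, 71, 60, 73, 131, 171, 176, 176, 176]
t 25.93 pos [ 479.4 -205.6  343.2] yaw -0.01 tilt [0.0002 0.    ] F [ 4.3 -3.1 -2.7] M [-0.34 -0.74  0.04] w 0.175 gf 30.4
```

A full turn is done: the foot is about 2 px (8 mm) below its level after the drop, and the Fz change agrees. Brief still hold and hand in.

Request:
{"op": "drive_tool", "data": {
  "increments": [
    {"delta_pos": [0,0,0],"turn": 0,"jaw": -1},
    {"delta_pos": [0,0,0],"turn": 0,"jaw": -1},
    {"delta_pos": [0,0,0],"turn": 0,"jaw": -1}
  ]
}}

```text
time: 26.18
tool_pos: [0.4793, -0.2057, 0.3432]
tcp_rot: [2.222, 2.221, 0.0]
wrist_force: [5.4, -2.5, -2.6]
width: 0.175
grip_force: 30.4
```

```bash
python3 -c "
from g import *
go(); print(bot.finish_job())"
```

```text
t 26.18 pos [ 479.3 -205.7  343.2] yaw -0.02 tilt [ 0.0002 -0.    ] F [ 5.4 -2.5 -2.6] M [-0.33 -0.74  0.  ] w 0.175 gf 30.4
the job is handed in; nothing more can be done
None
```

I handed the job in at 26.2 s (no verdict shown): by camera the blue block is fully down in the blue slot, and the screw dropped at the thread start (I went one turn further back and saw a second drop) and was then wound forward one full turn to about -16 mm, with the handle still held at 30 N.

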